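Put the camera tubes and lens cases away in the tray

TASK

Put the microscope things away: draw the tray of the clear storage cabinet fully out, raise every camera tube that lies on the table onto its round foot by tipping it up about its foot end (do not lift a tube clear of the table until it is upright) and stand the tubes upright, heads up, in the wide bay of the tray. Set the small grey lens cases flat and right side up in the narrow bay, then push the tray fully shut with the tubes still standing in it, and leave the other things on the table where they are.

Things in the scene. Friction and masses are not known exactly. Their poses are not given: they have to be found in the camera images.
- tray (a joint): how far the white pull-out tray is drawn out of the storage cabinet, in m: 0 = shut, 0.17 = fully out. It slides in a straight line along the -x axis of tray_floor (outward, roughly towards the robot), with about 2 N of friction and no spring or catch; it stays where it is left.
- tray_floor (a point): middle of the upper face of the tray floor, 14 mm above the table; moves with the tray. x points into the cabinet, y along the width, z up. Inside, 158 mm in x; in y a divider splits it into a wide bay from -63 to +169 mm and a narrow bay from -169 to -69 mm. Rim and divider are 6 mm thick, tops 20 mm above the tray floor. Fully out, the tray stands clear in front of the cabinet.
- tray_post (a point): on the axis of the upright steel pull post at the front of the tray, 45 mm above its underside and 51 mm above the table: 16 mm thick, round, its top 68 mm above the table, standing 73 mm in front of the tray on a 30 mm wide tongue whose top is 20 mm above the table. It can be gripped from above. The cabinet front is 200 mm high: keep the gripper body clear of it.
- cabinet: low storage cabinet with clear top and sides and an open front, fixed on the table: 200 mm deep (x), 380 mm wide (y), 200 mm high. Origin: centre of its underside; x points to its closed back, so the front opening is at x = -100 mm. Free height inside above the tray floor 180 mm.
- tube1: microscope camera tube (three alike, one may be absent), 150 mm long, about 300 g: black square camera head 44 x 44 mm, 38 mm long, at the +x end; 32 mm round aluminium barrel; round steel foot flange, 44 mm wide, 14 mm thick, at the -x end. Origin on the axis at mid length; x runs from foot to head, head middle at x = +56 mm, head sides face y and z. Starts lying on the table.
- tube1_foot (a point): centre of the underside of the foot flange of tube1 (75 mm in -x from its origin); the tube tips up about the edge of this flange. Held lightly (about 3 N) by the head sides it turns between the fingers as it is raised; a firm grip holds it stiffly.
- tube2: microscope camera tube, the same as tube1; may be absent.
- tube2_foot (a point): centre of the underside of the foot flange of tube2 (75 mm in -x from its origin); the tube tips up about the edge of this flange. Held lightly (about 3 N) by the head sides it turns between the fingers as it is raised; a firm grip holds it stiffly.
- tube3: microscope camera tube, the same as tube1; may be absent.
- tube3_foot (a point): centre of the underside of the foot flange of tube3 (75 mm in -x from its origin); the tube tips up about the edge of this flange. Held lightly (about 3 N) by the head sides it turns between the fingers as it is raised; a firm grip holds it stiffly.
- case1: small grey lens case, a closed box 62 mm (x) by 46 mm (y) by 42 mm high with a dark line round it, about 120 g. Origin: centre of its underside. Starts right side up on the table. The narrow bay is easiest to reach before tubes stand beside it.
- case2: lens case, the same as case1; one of the two may be absent.
- dish: bystander: small round glass dish, 90 mm wide, 32 mm high, to be left where it is.
- torch: bystander: blue pocket torch lying on the table, 125 mm long, 36 mm thick, without a flange foot, to be left where it is.
- slidebox: bystander: wooden slide box 90 x 55 x 28 mm, to be left where it is.
- slidebox2: bystander: cardboard box 85 x 90 x 30 mm, to be left where it is.
- stain: bystander: small amber jar, 40 mm wide, 60 mm high, to be left where it is.
- pot: bystander: white ceramic cup, 70 mm wide, 50 mm high, to be left where it is.
- brush: bystander: small brush, 150 mm long, to be left where it is.

How it is judged:
By the outcome, as a careful person would: the job done as asked, in the order asked, and still so for the second after the job is handed in, with the robot touching nothing.
Of tube1, tube2, tube3 only 2 to 3 are there at a start; the rules pass over those that are not, and their reading is None.
Of case1, case2 only 1 to 2 are there at a start; the rules pass over those that are not, and their reading is None.
At some moment in a run one of case1, case2 may be knocked a few centimetres aside while the robot is not near it.
Once in a run the grip may slacken for a moment while it holds something.
It also fails if it takes over 210 s, if anything falls off the work surface, if the arm or the gripper's body presses on something with over 40 N, if the wrist force passes 120 N, or if a joint passes its speed limit or range.

ROBOT

A 6-joint arm with a two-finger parallel gripper is mounted at the origin on the work surface. World frame = base frame: x ahead of the robot, y to its left, z up, the work surface at z = 0. Lengths are in m, angles in rad, forces in N, time in s.
With the tool pointing down it reaches from about 0.4 to 0.925 m from the base axis. Payload 12.5 kg.
Tool frame: the origin (TCP) lies midway between the tips of the shut fingers; the grasp point (between the pads) lies ctrl.grasp_offset behind it (ctrl.grasp_offset is the distance from the TCP to the grasp point, in m); z points along the fingers, y is the line along which they close (so a half turn about z gives the same grasp; the last joint's range is limited). The gripper opens to 95 mm and grips with 3 to 60 N. Pads are 20 mm wide; open, the fingers measure 119 mm over their backs; the gripper's body (75 mm by 180 mm) begins 59 mm behind the grasp point.
Start: joints at [1.035, 0.491, 1.559, -0, 1.092, -0.106], TCP at [0.26, 0.568, 0.215] pointing down, gripper open.
Joint ranges: [-3.1, 3.1], [-0.84, 2.19], [0.05, 2.79], [-1.13, 4.28], [0.06, 2.93], [-2.69, 2.69]. Speed limits (rad/s): [2.22, 2.22, 2.79, 3.14, 3.14, 3.14].

INTERFACE

Orientations are given as a rotation vector (axis times angle).
In Python, from station import status, cams, ctrl, finder gives the robot as it stands.
- The arm moves only by the shell command python3 -m inch 'ROWS' [FORCE]. ROWS is JSON, a list of rows, each an object with "slide": the shift along the world's x, y, z as a fraction of full scale, a list of three; "turn": the turn about the world's z as a fraction of full scale; "hand": the gripper's target within -1 to 1 (shut at 1, half-way at 0, fully open at -1). A call has 1 to 20 rows; each row is the pose to reach, as a shift and turn from the pose commanded when the call began, turning the shorter way round; what a row does not reach only later rows make up. Full scale, the value 1, is 0.08 m for a shift and 2 pi rad for a turn. A row lasts 1/12 s, in which the tool goes at most 41.7 mm and 7.16 degrees, less where a joint would pass 70% of its speed; a pose out of reach is approached as far as the arm can. A call with a number of a shift or a turn outside -1 to 1 is refused whole. A call with a gripper value outside its range is refused whole. The fingers move at their own pace and stop on an object; FORCE is the grip in N (left out, the last holds). Time passes only in rows, so rows that repeat a pose let the fingers close. It gives the time, the measured TCP pose, the force, the opening and the grip force at its end, in the units of the state.
- status.observe(): the state, without advancing time (a new reading comes with each control period).
- cams.read_camera(name): name is "scene" or "side" or "wrist"; returns the picture (480x640x3 uint8, red, green, blue); there is no depth.
- cams.camera_params(name): a dict with "vfov" (degrees; the focal length in pixels is half the picture's height over the tangent of half this angle, whatever the lens; pixels are square), "cx", "cy" (the principal point, pixels), "R" (3x3) and "t" (3): a world point X has camera coordinates R X + t. Camera axes: x right, y down, z forward; pixel columns grow to the right and rows downward; lengths in m; the calibration is good to about 2 mm. A picture is of the moment at which its call begins: read the wrist's pose just before it. camera_params takes no time and is no camera call; for the wrist camera it gives the pose at the moment of the call.
- ctrl.sign_off(): hands the job in; it is judged then, once.
Trained networks look in the newest picture that a camera, given by its name, has taken for a name from the list of things; names that differ only in an ending like _2 or _b are one class to them, and where a whole thing is asked for, a point or a joint stands for the part that bears it (a point fixed in the world has none). Each returns a list of dicts, best first, with "confidence" (0 to 1); they miss things now and then, are a little off and sometimes report something else, mostly with a low value. They report only what shows in the picture. A call takes as long as a camera call.
- finder.recognise(camera, query): "point" ([x, y, z] in m, in the coordinates of the camera as it stood for that picture, good to about 4 mm: the middle of the surface that is visible of it).
- finder.pinpoint(camera, query): "point" ([x, y, z] in m, in the coordinates of the camera as it stood for that picture, good to about 4 mm: a listed point, or the origin of a listed thing).
The state is a dict: "time_s": time; "q": joint angles; "qvel": joint speeds; "effort": joint torques, N m; "eef_pos": TCP position; "tool_rot": TCP orientation; "wrist_force": force on the tool from outside, world axes, zero at the start; "torque": the same for the moment, N m; "width": opening from 0.0 (shut) to 1.0 (fully open); "gripper_force": force on a finger pad.
Only numpy, scipy, OpenCV 4.12 (cv2) and the standard library are available. Lean on these libraries where they do the work, as an engineer would, in place of code of your own. Each camera call takes 0.05 s, during which the arm holds its last target. There are 200 camera calls.

## Working session

There is one attempt and no reset: what is moved stays moved. The work goes in short steps, Python scripts to look and compute and a shell command to move; the robot and the scene stay as the last step left them, time stands still between calls to the robot, and variables do not carry over. Pictures are saved under pics/ and viewed, at most 18 in all, crops included, and the job is handed in when it is done.

```bash
ls; mkdir -p pics; cat > h.py <<'E'
import numpy as np, cv2
from station import status, cams, ctrl, finder
def shot(cam,name=None):
    p=cams.camera_params(cam); im=cams.read_camera(cam)
    if name: cv2.imwrite('pics/'+name+'.png',im[:,:,::-1])
    return p,im
def world(p,c): return np.array(p['R']).T@(np.array(c)-np.array(p['t']))
def find(cam,p,qs,fn='pinpoint',mn=0.2):
    for q in qs:
        for d in getattr(finder,fn)(cam,q):
            if d['confidence']>mn: print(cam,q,fn,round(d['confidence'],2),world(p,d['point']).round(3))
def px(p,X):
    c=np.array(p['R'])@np.array(X)+np.array(p['t']); f=240/np.tan(np.radians(p['vfov']/2))
    return c[:2]/c[2]*f+[p['cx'],p['cy']]
def ray(p,u,v,z):
    f=240/np.tan(np.radians(p['vfov']/2)); R=np.array(p['R']);
    o=-R.T@np.array(p['t']); d=R.T@np.array([(u-p['cx'])/f,(v-p['cy'])/f,1]); return o+d*(z-o[2])/d[2]
E
python3 - <<'E'
from h import *
print(status.observe(), ctrl.grasp_offset)
qs=['tray_floor','tray_post','cabinet','tube1','tube1_foot','case1','dish','torch','slidebox','slidebox2','stain','pot','brush']
for c in ['scene','side']:
    p,im=shot(c,c+'0'); print({k:np.round(v,3).tolist() for k,v in p.items()}); find(c,p,qs,mn=0.3)
shot('wrist','wrist0')
E
```

```text
pics
{'time_s': 0.0, 'q': array([ 1.03539840e+00,  4.91571818e-01,  1.55943271e+00, -1.00296674e-05,
        1.09169106e+00, -1.05615766e-01]), 'qvel': array([-0.00292486, -0.00075016,  0.00039458, -0.00285721,  0.00145357,
        0.00026181]), 'effort': array([-8.34674938e-04, -6.12654376e+01, -2.58170432e+01,  6.91474811e-02,
        4.82810126e-02, -6.56812222e-05]), 'eef_pos': array([0.26029128, 0.56796287, 0.21405989]), 'tool_rot': array([-6.69836912e-01, -3.06900474e+00,  1.64848680e-03]), 'wrist_force': array([ 0.47357044,  0.57618306, -0.02098814]), 'torque': array([0.02930485, 0.00754373, 0.00705533]), 'gripper_force': 0.0, 'width': 1.0024564886853409} 0.0188
{'vfov': 53.901, 'cx': 315.631, 'cy': 231.429, 'R': [[-0.218, 0.976, -0.008], [0.84, 0.183, -0.51], [-0.496, -0.118, -0.86]], 't': [0.134, -0.395, 1.527]}
scene tray_post pinpoint 0.59 [0.502 0.311 0.049]
scene tube1 pinpoint 0.82 [ 0.426 -0.251  0.021]
scene tube1 pinpoint 0.79 [ 0.616 -0.284  0.02 ]
scene tube1 pinpoint 0.56 [ 0.465 -0.408  0.021]
scene tube1_foot pinpoint 0.69 [ 0.393 -0.32   0.021]
scene case1 pinp
[... 1448 characters left out ...]
[ 0.591 -0.068 -0.001]
side dish pinpoint 0.84 [0.384 0.071 0.001]
side torch pinpoint 0.65 [ 0.293 -0.327  0.019]
side torch pinpoint 0.64 [ 0.391 -0.314  0.025]
side torch pinpoint 0.64 [ 0.416 -0.466  0.023]
side torch pinpoint 0.56 [0.647 0.376 0.012]
side slidebox pinpoint 0.96 [0.75  0.026 0.   ]
side slidebox pinpoint 0.78 [ 0.739 -0.109 -0.003]
side slidebox pinpoint 0.33 [ 0.46  -0.407  0.022]
side slidebox2 pinpoint 0.96 [0.75  0.026 0.   ]
side slidebox2 pinpoint 0.78 [ 0.739 -0.109 -0.003]
side slidebox2 pinpoint 0.33 [ 0.46  -0.407  0.022]
side stain pinpoint 0.81 [ 0.318 -0.191 -0.002]
side pot pinpoint 0.67 [ 0.663 -0.429 -0.003]
side brush pinpoint 0.72 [ 0.249  0.262 -0.004]
```

View pics/scene0.png

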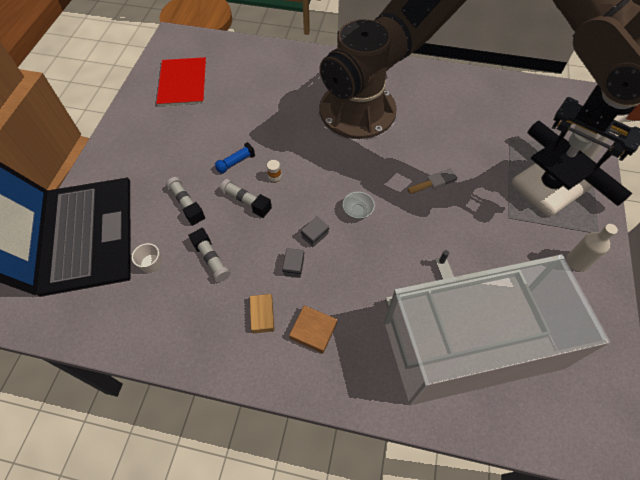

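View pics/side0.png

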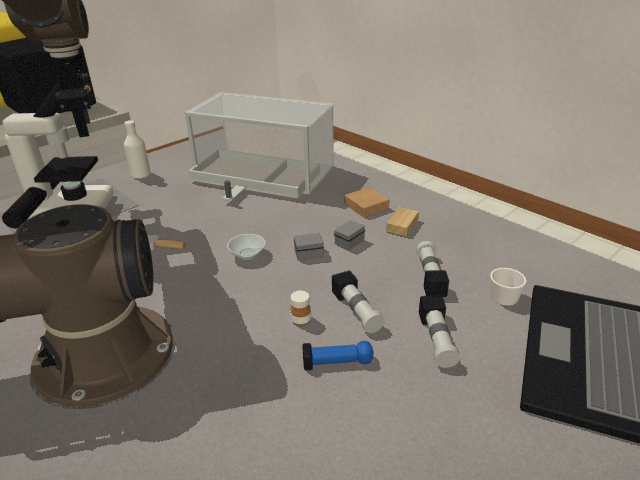

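```bash
python3 - <<'E'
from h import *
from scipy.spatial.transform import Rotation as R
s=status.observe(); print(R.from_rotvec(s['tool_rot']).as_matrix().round(3))
p=cams.camera_params('wrist'); print(p['R'],p['t'],p['vfov'])
E
```

```text
[[-0.909  0.417  0.   ]
 [ 0.417  0.909  0.   ]
 [-0.     0.    -1.   ]]
[[ 0.4153889   0.90964324  0.00110767]
 [ 0.87962518 -0.40199079  0.25428911]
 [ 0.23175764 -0.10465453 -0.96712762]] [-0.62667281 -0.02998288  0.38940185] 68.6981838597894
```

The scene view shows three tubes, with feet/heads near (228,187)/(260,204), (174,184)/(195,214) and (220,272)/(200,238). It also shows two cases at (315,230) and (292,262), and the tray post at (444,257) with the tray slightly open. The side view agrees. I'll go above the post first.

```bash

python3 -m inch '[{"slide":[0.4,-0.4,0.2],"turn":0.015,"hand":-1},{"slide":[0.75,-0.8,0.45],"turn":0.033,"hand":-1},{"slide":[0.75,-0.8,0.45],"turn":0.033,"hand":-1}]' >/dev/null
python3 -m inch '[{"slide":[0.4,-0.4,0],"turn":0.015,"hand":-1},{"slide":[0.75,-0.8,0],"turn":0.033,"hand":-1},{"slide":[0.75,-0.8,0],"turn":0.033,"hand":-1}]' >/dev/null
python3 -m inch '[{"slide":[0.4,-0.4,0],"turn":0.015,"hand":-1},{"slide":[0.75,-0.8,0],"turn":0.033,"hand":-1},{"slide":[0.75,-0.8,0],"turn":0.033,"hand":-1}]' >/dev/null
python3 -m inch '[{"slide":[0.4,-0.4,0],"turn":0.015,"hand":-1},{"slide":[0.75,-0.8,0],"turn":0.033,"hand":-1},{"slide":[0.75,-0.8,0],"turn":0.033,"hand":-1},{"slide":[0.75,-0.8,0],"turn":0.033,"hand":-1},{"slide":[0.75,-0.8,0],"turn":0.033,"hand":-1}]'
python3 - <<'E'
from h import *
p,im=shot('wrist','w1'); find('wrist',p,['tray_post','tray_floor','cabinet'])
p,im=shot('scene'); find('scene',p,['tray_floor','cabinet','tray_post'])
p,im=shot('side'); find('side',p,['tray_floor','cabinet','tray_post'])
E
```

```text
time_s: 2.62
eef_pos: [0.5001, 0.3124, 0.2505]
tool_rot: [0.618, -3.08, -0.001]
wrist_force: [1.0, 0.2, 0.1]
width: 1.001
gripper_force: 0.0
wrist tray_post pinpoint 0.62 [0.505 0.309 0.051]
wrist cabinet pinpoint 0.69 [0.704 0.406 0.001]
scene cabinet pinpoint 0.73 [ 0.489 -0.031  0.003]
scene tray_post pinpoint 0.83 [0.503 0.311 0.051]
side tray_floor pinpoint 0.65 [0.649 0.377 0.011]
side cabinet pinpoint 0.7 [0.703 0.397 0.002]
side cabinet pinpoint 0.47 [ 0.492 -0.033 -0.   ]
side tray_post pinpoint 0.85 [0.5   0.304 0.053]
```

View pics/w1.png

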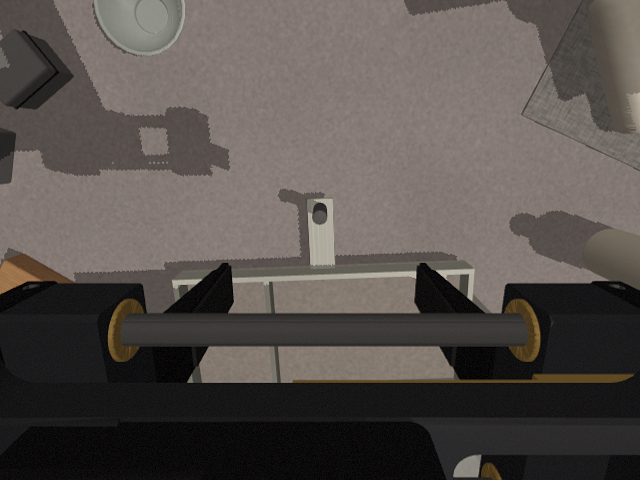

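Wrist view: the post top is at (320,212). The tray's front rim runs from (173,283) to (474,270), which gives the yaw.

```bash
python3 - <<'E'
from h import *
p=cams.camera_params('wrist')
a,b=ray(p,173,283,.034),ray(p,474,269,.034); d=b-a; print(a,b,np.linalg.norm(d),'yaw',np.degrees(np.arctan2(-d[0],d[1])))
print('post',ray(p,320,208,.068), ray(p,321,222,.02))
print(np.linalg.norm(p['R'],axis=1), np.degrees(np.arctan2(*status.observe()['tool_rot'][:2])))
E
```

```text
[0.65378905 0.18481912 0.034     ] [0.49945302 0.50401081 0.034     ] 0.3545461075028422 yaw 25.80476308020379
post [0.49711946 0.30779487 0.068     ] [0.52035495 0.31836557 0.02      ]
[1. 1. 1.] -11.447879526574718
```

```bash

python3 -m inch '[{"slide":[0.02,-0.02,-0.45],"turn":0.0064,"hand":-0.3},{"slide":[0.02,-0.02,-0.9],"turn":0.0064,"hand":-0.3}]' >/dev/null
python3 -m inch '[{"slide":[0,0,-0.45],"turn":0,"hand":-0.3},{"slide":[0,0,-0.9],"turn":0,"hand":-0.3}]' >/dev/null
python3 -m inch '[{"slide":[0,0,-0.45],"turn":0,"hand":-0.3},{"slide":[0,0,-0.9],"turn":0,"hand":-0.3},{"slide":[0,0,-0.9],"turn":0,"hand":-0.3}]'
python3 -m inch '[{"slide":[0,0,0],"turn":0,"hand":1},{"slide":[0,0,0],"turn":0,"hand":1},{"slide":[0,0,0],"turn":0,"hand":1},{"slide":[0,0,0],"turn":0,"hand":1},{"slide":[0,0,0],"turn":0,"hand":1},{"slide":[0,0,0],"turn":0,"hand":1},{"slide":[0,0,0],"turn":0,"hand":1},{"slide":[0,0,0],"turn":0,"hand":1}]' 20
```

```text
time_s: 3.8
eef_pos: [0.4993, 0.3092, 0.0289]
tool_rot: [0.683, -3.057, 0.003]
wrist_force: [-1.0, 0.4, 0.1]
width: 0.659
gripper_force: 0.0
time_s: 4.47
eef_pos: [0.5031, 0.3087, 0.0353]
tool_rot: [-0.687, 3.064, -0.004]
wrist_force: [2.9, -10.8, 6.3]
width: 0.165
gripper_force: 20.0
```

```bash

python3 -m inch '[{"slide":[-0.2,-0.094,0],"turn":0,"hand":1},{"slide":[-0.4,-0.187,0],"turn":0,"hand":1},{"slide":[-0.6,-0.28,0],"turn":0,"hand":1},{"slide":[-0.8,-0.374,0],"turn":0,"hand":1},{"slide":[-0.8,-0.374,0],"turn":0,"hand":1}]'
python3 -m inch '[{"slide":[-0.15,-0.07,0],"turn":0,"hand":1},{"slide":[-0.3,-0.14,0],"turn":0,"hand":1},{"slide":[-0.45,-0.21,0],"turn":0,"hand":1},{"slide":[-0.45,-0.21,0],"turn":0,"hand":1}]'
python3 -m inch '[{"slide":[-0.04,-0.02,0],"turn":0,"hand":1},{"slide":[-0.08,-0.04,0],"turn":0,"hand":1},{"slide":[-0.12,-0.06,0],"turn":0,"hand":1}]'
```

```text
time_s: 4.88
eef_pos: [0.4366, 0.2779, 0.0353]
tool_rot: [0.686, -3.065, 0.004]
wrist_force: [7.4, -19.8, 1.4]
width: 0.163
gripper_force: 20.0
time_s: 5.22
eef_pos: [0.4014, 0.2615, 0.0353]
tool_rot: [0.686, -3.065, 0.003]
wrist_force: [8.7, -23.3, 3.6]
width: 0.161
gripper_force: 20.0
time_s: 5.47
eef_pos: [0.3941, 0.2581, 0.0353]
tool_rot: [-0.685, 3.063, -0.001]
wrist_force: [10.7, -18.3, 4.4]
width: 0.162
gripper_force: 20.0
```

```bash

python3 -m inch '[{"slide":[-0.06,-0.03,0],"turn":0,"hand":1},{"slide":[-0.12,-0.06,0],"turn":0,"hand":1},{"slide":[-0.12,-0.06,0],"turn":0,"hand":1}]'
python3 -m inch '[{"slide":[-0.06,-0.03,0],"turn":0,"hand":1},{"slide":[-0.12,-0.06,0],"turn":0,"hand":1},{"slide":[-0.12,-0.06,0],"turn":0,"hand":1}]'
python3 - <<'E'
from h import *
p,im=shot('side'); find('side',p,['tray_floor','tray_post','cabinet'])
p,im=shot('scene'); find('scene',p,['tray_floor','tray_post','cabinet'])
E
```

```text
time_s: 5.72
eef_pos: [0.3866, 0.2546, 0.0355]
tool_rot: [-0.683, 3.058, 0.001]
wrist_force: [17.1, -11.1, -1.3]
width: 0.161
gripper_force: 20.0
time_s: 5.97
eef_pos: [0.3728, 0.249, 0.0348]
tool_rot: [0.685, -3.066, 0.0]
wrist_force: [0.1, 0.1, 0.5]
width: 0.024
gripper_force: 0.0
side tray_floor pinpoint 0.83 [0.537 0.324 0.016]
side tray_post pinpoint 0.65 [0.389 0.252 0.053]
side cabinet pinpoint 0.83 [0.705 0.4   0.003]
side cabinet pinpoint 0.46 [ 0.249  0.259 -0.002]
scene tray_floor pinpoint 0.61 [0.535 0.326 0.012]
scene tray_floor pinpoint 0.37 [ 0.32  -0.196 -0.002]
scene tray_post pinpoint 0.82 [0.392 0.261 0.048]
scene cabinet pinpoint 0.73 [0.393 0.257 0.047]
```

```bash

python3 -m inch '[{"slide":[-0.1,0,0.5],"turn":0,"hand":-1},{"slide":[-0.1,0,1],"turn":0,"hand":-1},{"slide":[-0.1,0,1],"turn":0,"hand":-1}]' >/dev/null
python3 -m inch '[{"slide":[0.4,-0.44,0.3],"turn":-0.017,"hand":-1},{"slide":[0.8,-0.88,0.6],"turn":-0.035,"hand":-1}]' >/dev/null
python3 -m inch '[{"slide":[0.4,-0.44,0.3],"turn":-0.017,"hand":-1},{"slide":[0.8,-0.88,0.6],"turn":-0.035,"hand":-1}]' >/dev/null
python3 -m inch '[{"slide":[0.4,-0.44,0.2],"turn":0,"hand":-1},{"slide":[0.8,-0.88,0.4],"turn":0,"hand":-1}]' >/dev/null
python3 -m inch '[{"slide":[0.4,-0.44,0],"turn":0,"hand":-1},{"slide":[0.8,-0.88,0.1],"turn":0,"hand":-1},{"slide":[0.8,-0.88,0.1],"turn":0,"hand":-1},{"slide":[0.8,-0.88,0.1],"turn":0,"hand":-1}]'
python3 - <<'E'
from h import *
p,im=shot('wrist','w2'); find('wrist',p,['case1','dish'])
p,im=shot('scene'); find('scene',p,['case1'])
E
```

```text
time_s: 7.45
eef_pos: [0.5841, 0.0082, 0.2241]
tool_rot: [0.005, 3.141, -0.0]
wrist_force: [-0.4, 1.0, -0.5]
width: 0.86
gripper_force: 0.0
wrist case1 pinpoint 0.93 [ 0.594 -0.063  0.002]
wrist case1 pinpoint 0.63 [ 0.489 -0.026  0.004]
wrist dish pinpoint 0.88 [0.384 0.069 0.   ]
scene case1 pinpoint 0.74 [ 0.59  -0.068 -0.004]
scene case1 pinpoint 0.4 [0.536 0.323 0.015]
```

View pics/w2.png

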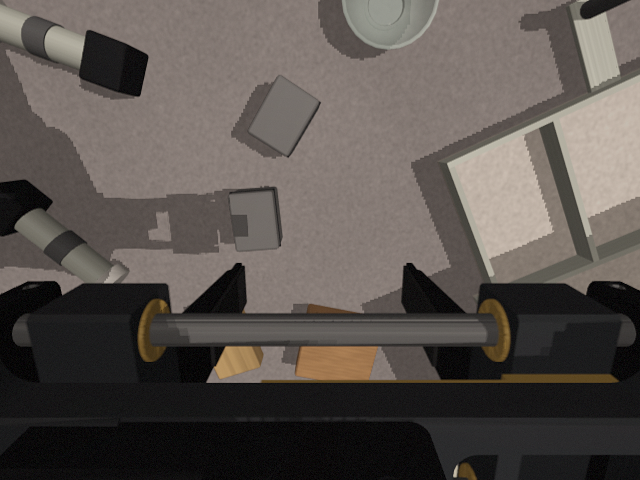

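Wrist view: one case top spans about (249..320, 75..157), and the other about (230..281, 187..251). The tray's front corner is near (441,161).

```bash
python3 - <<'E'
from h import *
p=cams.camera_params('wrist')
for c in ([(280,75),(320,102),(289,157),(249,127)],[(230,190),(275,187),(281,247),(236,251)]):
    q=np.array([ray(p,u,v,.042)[:2] for u,v in c]); s=np.roll(q,-1,0)-q
    print(q.mean(0).round(4), np.linalg.norm(s,axis=1).round(3), (np.degrees(np.arctan2(s[:,1],s[:,0]))%180).round(1))
print('tray corner',ray(p,441,161,.034), ray(p,548,123,.034),ray(p,595,262,.034))
E
```

```text
[ 0.4873 -0.0246] [0.044 0.059 0.047 0.056] [ 57.7 149.1  53.4 146.1]
[ 0.5883 -0.0568] [0.045 0.063 0.048 0.064] [94.   3.9 95.4  1.9]
tray corner [0.52944359 0.13112221 0.034     ] [0.49263718 0.23289412 0.034     ] [0.63640327 0.30772427 0.034     ]
```

```bash

python3 -m inch '[{"slide":[0.07,-0.44,-0.3],"turn":0.008,"hand":-1},{"slide":[0.07,-0.88,-0.64],"turn":0.008,"hand":-1}]' >/dev/null
python3 -m inch '[{"slide":[0,0,-0.5],"turn":0,"hand":-0.6},{"slide":[0,0,-1],"turn":0,"hand":-0.6}]' 
python3 -m inch '[{"slide":[0,0,-0.4],"turn":0,"hand":-0.6},{"slide":[0,0,-0.7],"turn":0,"hand":-0.6},{"slide":[0,0,-1],"turn":0,"hand":-0.6},{"slide":[0,0,-1],"turn":0,"hand":-0.6}]'
python3 -m inch '[{"slide":[0,0,0],"turn":0,"hand":1},{"slide":[0,0,0],"turn":0,"hand":1},{"slide":[0,0,0],"turn":0,"hand":1},{"slide":[0,0,0],"turn":0,"hand":1},{"slide":[0,0,0],"turn":0,"hand":1},{"slide":[0,0,0],"turn":0,"hand":1}]' 20
```

```text
time_s: 8.03
eef_pos: [0.588, -0.0571, 0.0953]
tool_rot: [-0.078, 3.138, -0.001]
wrist_force: [1.3, -0.3, -1.0]
width: 0.908
gripper_force: 0.0
time_s: 8.37
eef_pos: [0.5857, -0.0551, 0.0119]
tool_rot: [0.081, -3.134, -0.002]
wrist_force: [-0.6, 0.7, 0.2]
width: 0.804
gripper_force: 0.0
time_s: 8.87
eef_pos: [0.5885, -0.0567, 0.0168]
tool_rot: [-0.079, 3.139, -0.001]
wrist_force: [-0.8, -0.3, 8.0]
width: 0.483
gripper_force: 20.0
```

```bash

python3 -m inch '[{"slide":[0,0,0.3],"turn":0,"hand":1},{"slide":[0,0,0.7],"turn":0,"hand":1},{"slide":[0,0,1],"turn":0,"hand":1}]' >/dev/null
python3 -m inch '[{"slide":[0,0,0.4],"turn":0,"hand":1},{"slide":[0,0,0.9],"turn":0,"hand":1},{"slide":[0,0,0.9],"turn":0,"hand":1}]' 
python3 -m inch '[{"slide":[0.03,0.3,0],"turn":0.01,"hand":1},{"slide":[0.06,0.6,0],"turn":0.02,"hand":1},{"slide":[0.06,0.9,0],"turn":0.03,"hand":1}]' >/dev/null
python3 -m inch '[{"slide":[0.03,0.3,0],"turn":0.01,"hand":1},{"slide":[0.06,0.6,0],"turn":0.02,"hand":1},{"slide":[0.06,0.9,0],"turn":0.03,"hand":1}]' >/dev/null
python3 -m inch '[{"slide":[0.03,0.3,0],"turn":0,"hand":1},{"slide":[0.06,0.6,0],"turn":0,"hand":1},{"slide":[0.06,0.9,0],"turn":0,"hand":1}]' >/dev/null
python3 -m inch '[{"slide":[0.03,0.3,0],"turn":0,"hand":1},{"slide":[0.06,0.6,0],"turn":0,"hand":1},{"slide":[0.06,0.83,0],"turn":0,"hand":1},{"slide":[0.06,0.83,0],"turn":0,"hand":1},{"slide":[0.06,0.83,0],"turn":0,"hand":1}]' 
python3 - <<'E'
from h import *
p,im=shot('wrist','w3'); find('wrist',p,['case1','tray_post'])
p,im=shot('scene'); find('scene',p,['case1'])
E
```

```text
time_s: 9.37
eef_pos: [0.5904, -0.057, 0.1747]
tool_rot: [-0.079, 3.131, -0.003]
wrist_force: [0.8, -0.4, -1.2]
width: 0.479
gripper_force: 20.0
time_s: 10.53
eef_pos: [0.6068, 0.2264, 0.1672]
tool_rot: [0.668, -3.069, 0.0]
wrist_force: [0.1, -0.1, -1.2]
width: 0.48
gripper_force: 20.0
wrist case1 pinpoint 0.76 [0.615 0.228 0.149]
scene case1 pinpoint 0.82 [ 0.487 -0.03   0.001]
scene case1 pinpoint 0.6 [0.608 0.226 0.149]
```

```bash

python3 -m inch '[{"slide":[0,0,-0.3],"turn":0.001,"hand":1},{"slide":[0,0,-0.6],"turn":0.001,"hand":1},{"slide":[0,0,-0.8],"turn":0.001,"hand":1},{"slide":[0,0,-0.8],"turn":0.001,"hand":1}]' 
python3 -m inch '[{"slide":[0,0,-0.3],"turn":0,"hand":1},{"slide":[0,0,-0.6],"turn":0,"hand":1},{"slide":[0,0,-0.75],"turn":0,"hand":1},{"slide":[0,0,-0.82],"turn":0,"hand":1},{"slide":[0,0,-0.82],"turn":0,"hand":1},{"slide":[0,0,-0.82],"turn":0,"hand":1}]' 
```

```text
time_s: 11.12
eef_pos: [0.6059, 0.2246, 0.1005]
tool_rot: [0.673, -3.063, 0.0]
wrist_force: [-0.1, -0.1, -1.6]
width: 0.485
gripper_force: 2.0
time_s: 11.62
eef_pos: [0.6078, 0.2258, 0.0391]
tool_rot: [-0.675, 3.067, 0.0]
wrist_force: [0.2, 0.5, -0.8]
width: 0.486
gripper_force: 20.0
```

The grip slackened during that descent, so I'm checking whether the case slid.

```bash

python3 - <<'E'
from h import *
p,im=shot('scene'); find('scene',p,['case1'])
p,im=shot('side'); find('side',p,['case1'])
p,im=shot('wrist','w4')
E
```

```text
scene case1 pinpoint 0.7 [ 0.488 -0.031  0.   ]
scene case1 pinpoint 0.56 [0.538 0.325 0.013]
scene case1 pinpoint 0.37 [0.612 0.224 0.022]
side case1 pinpoint 0.64 [0.61  0.227 0.023]
side case1 pinpoint 0.63 [ 0.49  -0.032  0.001]
```

View pics/w4.png

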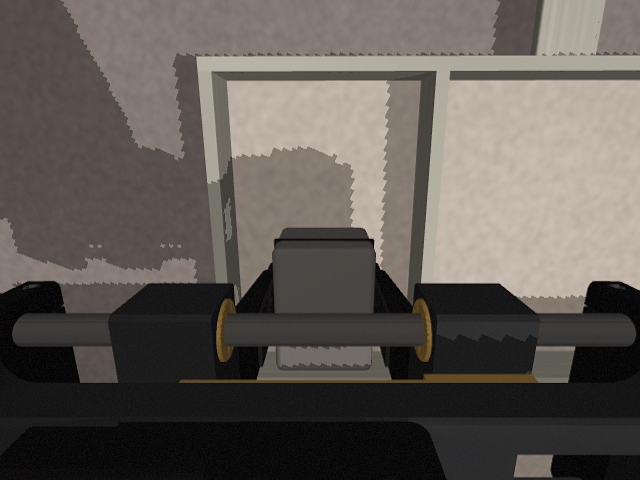

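The case is held level and centred between the bay walls (200..235 and 420..445), about 8 mm above the floor. I'll lower it and release.

```bash

python3 -m inch '[{"slide":[0,0,-0.04],"turn":0,"hand":1},{"slide":[0,0,-0.08],"turn":0,"hand":1},{"slide":[0,0,-0.08],"turn":0,"hand":1},{"slide":[0,0,-0.08],"turn":0,"hand":1}]' 
python3 -m inch '[{"slide":[0,0,-0.015],"turn":0,"hand":1},{"slide":[0,0,-0.03],"turn":0,"hand":1},{"slide":[0,0,-0.03],"turn":0,"hand":1}]' 
python3 -m inch '[{"slide":[0,0,0],"turn":0,"hand":-0.3},{"slide":[0,0,0],"turn":0,"hand":-0.3},{"slide":[0,0,0],"turn":0,"hand":-0.3},{"slide":[0,0,0],"turn":0,"hand":-0.3}]' 
python3 -m inch '[{"slide":[0,0,0.5],"turn":0,"hand":-0.3},{"slide":[0,0,1],"turn":0,"hand":-0.3}]' >/dev/null
python3 -m inch '[{"slide":[0,0,0.5],"turn":0,"hand":-0.6},{"slide":[0,0,1],"turn":0,"hand":-0.6}]' >/dev/null
python3 -m inch '[{"slide":[-0.4,-0.4,0.2],"turn":0,"hand":-0.6},{"slide":[-0.4,-0.8,0.4],"turn":0,"hand":-0.6}]'
python3 - <<'E'
from h import *
p,im=shot('scene'); find('scene',p,['case1'])
p,im=shot('side'); find('side',p,['case1'])
E
```

```text
time_s: 12.2
eef_pos: [0.6071, 0.2258, 0.0313]
tool_rot: [0.676, -3.068, -0.0]
wrist_force: [-0.0, 0.2, -0.4]
width: 0.48
gripper_force: 20.0
time_s: 12.45
eef_pos: [0.6083, 0.2262, 0.0309]
tool_rot: [-0.675, 3.065, 0.001]
wrist_force: [-0.4, 0.8, 11.9]
width: 0.486
gripper_force: 20.0
time_s: 12.78
eef_pos: [0.6071, 0.2257, 0.029]
tool_rot: [0.676, -3.068, -0.0]
wrist_force: [0.3, -0.6, -0.6]
width: 0.64
gripper_force: 0.0
time_s: 13.28
eef_pos: [0.5727, 0.1629, 0.2225]
tool_rot: [-0.681, 3.067, 0.001]
wrist_force: [0.6, 0.6, 0.2]
width: 0.793
gripper_force: 0.0
scene case1 pinpoint 0.88 [ 0.49  -0.031  0.001]
scene case1 pinpoint 0.82 [0.614 0.227 0.012]
side case1 pinpoint 0.83 [0.611 0.224 0.014]
side case1 pinpoint 0.68 [ 0.488 -0.032  0.003]
```

```bash

python3 -m inch '[{"slide":[-0.12,-0.3,-0.1],"turn":-0.018,"hand":-0.6},{"slide":[-0.24,-0.6,-0.2],"turn":-0.036,"hand":-0.6},{"slide":[-0.35,-0.8,-0.3],"turn":-0.054,"hand":-0.6}]' >/dev/null
python3 -m inch '[{"slide":[-0.12,-0.3,-0.1],"turn":-0.018,"hand":-0.6},{"slide":[-0.24,-0.6,-0.2],"turn":-0.036,"hand":-0.6},{"slide":[-0.35,-0.8,-0.3],"turn":-0.054,"hand":-0.6}]' >/dev/null
python3 -m inch '[{"slide":[-0.12,-0.3,-0.1],"turn":-0.018,"hand":-0.6},{"slide":[-0.24,-0.6,-0.2],"turn":-0.036,"hand":-0.6},{"slide":[-0.35,-0.8,-0.3],"turn":-0.054,"hand":-0.6},{"slide":[-0.35,-0.8,-0.3],"turn":-0.054,"hand":-0.6},{"slide":[-0.35,-0.8,-0.3],"turn":-0.054,"hand":-0.6}]'
python3 - <<'E'
from h import *
p,im=shot('scene'); find('scene',p,['case1'])
p,im=shot('wrist','w5'); find('wrist',p,['case1'])
E
```

```text
time_s: 14.4
eef_pos: [0.4912, -0.0301, 0.1483]
tool_rot: [-0.903, -3.007, -0.0]
wrist_force: [0.0, -0.0, 0.5]
width: 0.799
gripper_force: 0.0
scene case1 pinpoint 0.92 [ 0.488 -0.03   0.001]
scene case1 pinpoint 0.78 [0.614 0.225 0.013]
wrist case1 pinpoint 0.67 [ 0.49  -0.028  0.003]
```

View pics/w5.png

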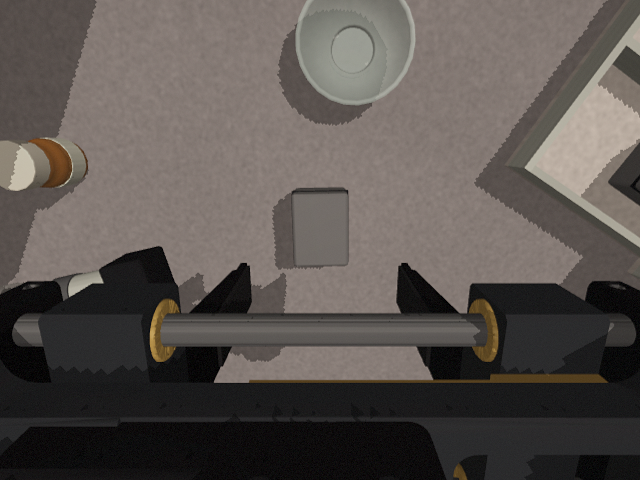

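The case at (293..348, 190..265) is square with the fingers, so I'm descending.

```bash

python3 -m inch '[{"slide":[-0.02,0.02,-0.4],"turn":0,"hand":-0.6},{"slide":[-0.02,0.02,-0.8],"turn":0,"hand":-0.6},{"slide":[-0.02,0.02,-0.8],"turn":0,"hand":-0.6}]' >/dev/null
python3 -m inch '[{"slide":[0,0,-0.4],"turn":0,"hand":-0.6},{"slide":[0,0,-0.82],"turn":0,"hand":-0.6},{"slide":[0,0,-0.82],"turn":0,"hand":-0.6}]'
python3 -m inch '[{"slide":[0,0,0],"turn":0,"hand":1},{"slide":[0,0,0],"turn":0,"hand":1},{"slide":[0,0,0],"turn":0,"hand":1},{"slide":[0,0,0],"turn":0,"hand":1},{"slide":[0,0,0],"turn":0,"hand":1},{"slide":[0,0,0],"turn":0,"hand":1}]' 20
python3 -m inch '[{"slide":[0,0,0.3],"turn":0,"hand":1},{"slide":[0,0,0.7],"turn":0,"hand":1},{"slide":[0,0,1],"turn":0,"hand":1}]' >/dev/null
python3 -m inch '[{"slide":[0,0,0.4],"turn":0,"hand":1},{"slide":[0,0,0.7],"turn":0,"hand":1},{"slide":[0,0,0.7],"turn":0,"hand":1}]' 

```

```text
time_s: 15.1
eef_pos: [0.4883, -0.0279, 0.0165]
tool_rot: [-0.901, -3.003, 0.001]
wrist_force: [-1.5, 0.4, -0.2]
width: 0.801
gripper_force: 0.0
time_s: 15.6
eef_pos: [0.4901, -0.0287, 0.0208]
tool_rot: [0.904, 3.007, 0.0]
wrist_force: [-3.0, 0.2, 11.6]
width: 0.482
gripper_force: 20.0
time_s: 16.1
eef_pos: [0.4912, -0.0289, 0.1601]
tool_rot: [0.903, 3.002, 0.001]
wrist_force: [0.2, -0.6, -1.0]
width: 0.483
gripper_force: 20.0
```

```bash

python3 -m inch '[{"slide":[0.08,0.3,0],"turn":0.018,"hand":1},{"slide":[0.16,0.6,0],"turn":0.036,"hand":1},{"slide":[0.233,0.946,0],"turn":0.054,"hand":1}]' >/dev/null
python3 -m inch '[{"slide":[0.08,0.3,0],"turn":0.018,"hand":1},{"slide":[0.16,0.6,0],"turn":0.036,"hand":1},{"slide":[0.233,0.946,0],"turn":0.054,"hand":1}]' >/dev/null
python3 -m inch '[{"slide":[0.08,0.3,0],"turn":0.018,"hand":1},{"slide":[0.16,0.6,0],"turn":0.036,"hand":1},{"slide":[0.233,0.946,0],"turn":0.0545,"hand":1},{"slide":[0.233,0.946,0],"turn":0.0545,"hand":1},{"slide":[0.233,0.946,0],"turn":0.0545,"hand":1}]'
python3 -m inch '[{"slide":[0,0,-0.3],"turn":0,"hand":1},{"slide":[0,0,-0.6],"turn":0,"hand":1},{"slide":[0,0,-0.8],"turn":0,"hand":1},{"slide":[0,0,-0.8],"turn":0,"hand":1},{"slide":[0,0,-0.8],"turn":0,"hand":1}]'
```

```text
time_s: 17.02
eef_pos: [0.545, 0.1994, 0.1547]
tool_rot: [0.683, -3.065, -0.0]
wrist_force: [-0.5, 0.2, -1.8]
width: 0.483
gripper_force: 20.0
time_s: 17.43
eef_pos: [0.5451, 0.1975, 0.0912]
tool_rot: [0.677, -3.066, 0.0]
wrist_force: [0.4, -0.3, -0.8]
width: 0.485
gripper_force: 20.0
```

```bash

python3 -m inch '[{"slide":[0.02,0,-0.3],"turn":0,"hand":1},{"slide":[0.02,0,-0.55],"turn":0,"hand":1},{"slide":[0.02,0,-0.65],"turn":0,"hand":1},{"slide":[0.02,0,-0.65],"turn":0,"hand":1}]' 
python3 -m inch '[{"slide":[0,0,-0.03],"turn":0,"hand":1},{"slide":[0,0,-0.06],"turn":0,"hand":1},{"slide":[0,0,-0.08],"turn":0,"hand":1}]' 
python3 -m inch '[{"slide":[0,0,0],"turn":0,"hand":-0.3},{"slide":[0,0,0],"turn":0,"hand":-0.3},{"slide":[0,0,0],"turn":0,"hand":-0.3},{"slide":[0,0,0],"turn":0,"hand":-0.3}]' 
python3 -m inch '[{"slide":[0,0,0.5],"turn":0,"hand":-0.3},{"slide":[0,0,1],"turn":0,"hand":-0.3}]' >/dev/null
python3 -m inch '[{"slide":[0,0,0.5],"turn":0,"hand":-0.6},{"slide":[0,0,1],"turn":0,"hand":-0.6}]' >/dev/null
python3 -m inch '[{"slide":[-0.4,-0.4,0.3],"turn":0,"hand":-1},{"slide":[-0.4,-0.8,0.5],"turn":0,"hand":-1}]'
python3 - <<'E'
from h import *
qs=['case1','tray_floor','tube1','tube1_foot','torch']
p,im=shot('side','s2'); find('side',p,qs)
p,im=shot('scene','c2'); find('scene',p,qs)
cv2.imwrite('pics/c2crop.png',cv2.resize(im[150:310,130:330,::-1],None,fx=4,fy=3.75,interpolation=cv2.INTER_CUBIC))
E
```

```text
time_s: 17.77
eef_pos: [0.5468, 0.198, 0.0391]
tool_rot: [0.679, -3.066, -0.0]
wrist_force: [-0.5, 0.8, -1.4]
width: 0.48
gripper_force: 20.0
time_s: 18.02
eef_pos: [0.548, 0.1986, 0.0347]
tool_rot: [-0.68, 3.064, 0.0]
wrist_force: [-2.6, 1.2, 29.6]
width: 0.48
gripper_force: 20.0
time_s: 18.35
eef_pos: [0.5473, 0.1985, 0.0335]
tool_rot: [-0.681, 3.067, 0.0]
wrist_force: [-1.3, 0.4, -0.9]
width: 0.641
gripper_force: 0.0
time_s: 18.85
eef_pos: [0.5133, 0.1371, 0.2342]
tool_rot: [-0.685, 3.065, 0.001]
wrist_force: [0.6, -0.3, -0.1]
width: 0.875
gripper_force: 0.0
side case1 pinpoint 0.87 [0.55  0.197 0.016]
side case1 pinpoint 0.85 [0.609 0.227 0.01 ]
side tray_floor pinpoint 0.72 [0.539 0.321 0.013]
side tray_floor pinpoint 0.72 [ 0.294 -0.328  0.018]
side tube1 pinpoint 0.94 [ 0.419 -0.247  0.022]
side tube1 pinpoint 0.88 [ 0.619 -0.286  0.024]
side tube1 pinpoint 0.69 [0.538 0.32  0.012]
side tube1 pinpoint 0.68 [0.388 0.254 0.051]
side tube1 pinpoint 0.62 [ 0.464 -0.407  0.022]
side tube1 pinpoint 0.55 [ 0.744 -0.109 -0.005]
side tube1_foot pinpoint 0.94 [ 0.394 -0.313  0.022]
side tube1_foot pinpoint 0.29 [ 0.422 -0.246  0.02 ]
side torch pinpoint 0.92 [ 0.294 -0.325  0.017]
scene case1 pinpoint 0.59 [0.547 0.199 0.014]
scene case1 pinpoint 0.55 [0.612 0.226 0.012]
scene tray_floor pinpoint 0.95 [0.541 0.325 0.015]
scene tube1 pinpoint 0.95 [ 0.468 -0.407  0.024]
scene tube1 pinpoint 0.84 [ 0.426 -0.247  0.021]
scene tube1 pinpoint 0.74 [ 0.614 -0.285  0.019]
scene tube1_foot pinpoint 0.91 [ 0.393 -0.317  0.02 ]
scene tube1_foot pinpoint 0.22 [ 0.466 -0.406  0.023]
scene torch pinpoint 0.62 [ 0.3   -0.327  0.021]
```

View pics/c2crop.png

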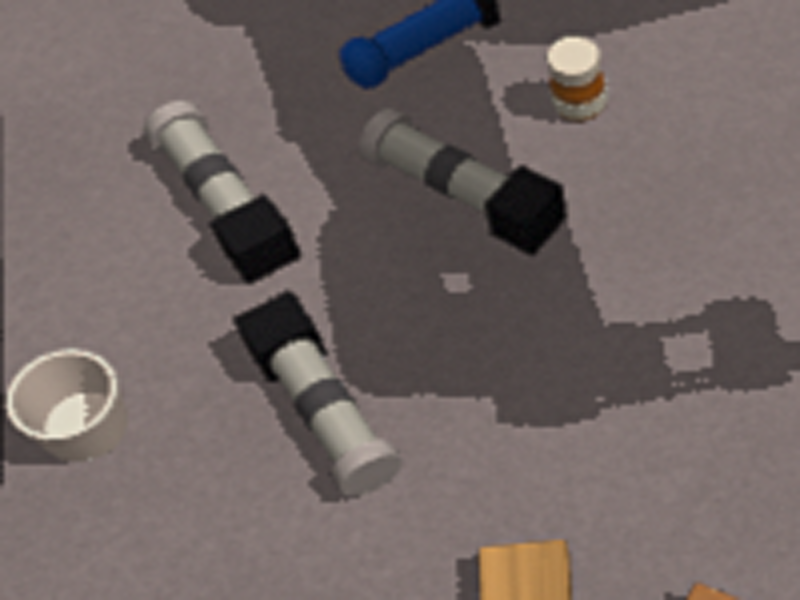

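Both cases are in the narrow bay. In the crop the three tubes' heads are clear of each other at (525,210), (257,238) and (278,328). Tube A (foot (0.394,-0.316), axis at 67°) goes first.

```bash

python3 -m inch '[{"slide":[-0.04,-0.2,0],"turn":-0.019,"hand":-0.7},{"slide":[-0.08,-0.4,0],"turn":-0.038,"hand":-0.7},{"slide":[-0.13,-0.6,-0.1],"turn":-0.057,"hand":-0.7},{"slide":[-0.17,-0.83,-0.2],"turn":-0.077,"hand":-0.7}]' >/dev/null
python3 -m inch '[{"slide":[-0.04,-0.2,0],"turn":-0.019,"hand":-0.7},{"slide":[-0.08,-0.4,0],"turn":-0.038,"hand":-0.7},{"slide":[-0.13,-0.6,-0.1],"turn":-0.057,"hand":-0.7},{"slide":[-0.17,-0.83,-0.2],"turn":-0.077,"hand":-0.7}]' >/dev/null
python3 -m inch '[{"slide":[-0.04,-0.2,0],"turn":-0.019,"hand":-0.7},{"slide":[-0.08,-0.4,0],"turn":-0.038,"hand":-0.7},{"slide":[-0.13,-0.6,-0.1],"turn":-0.057,"hand":-0.7},{"slide":[-0.17,-0.83,-0.2],"turn":-0.077,"hand":-0.7}]' >/dev/null
python3 -m inch '[{"slide":[-0.04,-0.2,0],"turn":-0.019,"hand":-0.7},{"slide":[-0.08,-0.4,0],"turn":-0.038,"hand":-0.7},{"slide":[-0.13,-0.6,-0.1],"turn":-0.057,"hand":-0.7},{"slide":[-0.17,-0.83,-0.2],"turn":-0.077,"hand":-0.7}]' >/dev/null
python3 -m inch '[{"slide":[-0.04,-0.2,0],"turn":-0.019,"hand":-0.7},{"slide":[-0.08,-0.4,0],"turn":-0.038,"hand":-0.7},{"slide":[-0.13,-0.6,-0.1],"turn":-0.057,"hand":-0.7},{"slide":[-0.17,-0.83,-0.2],"turn":-0.077,"hand":-0.7},{"slide":[-0.17,-0.83,-0.2],"turn":-0.077,"hand":-0.7},{"slide":[-0.17,-0.83,-0.2],"turn":-0.077,"hand":-0.7}]'
python3 - <<'E'
from h import *
p,im=shot('wrist','w6'); find('wrist',p,['tube1','tube1_foot']); find('wrist',p,['tube1'],'recognise')
s=status.observe(); print(s['eef_pos'],2*np.degrees(np.arctan2(s['tool_rot'][1],s['tool_rot'][0])), s['q'].round(2))
E
```

```text
time_s: 21.28
eef_pos: [0.4472, -0.1962, 0.1519]
tool_rot: [-2.625, -1.725, 0.001]
wrist_force: [-0.7, -0.8, -0.3]
width: 0.848
gripper_force: 0.0
wrist tube1 pinpoint 0.86 [ 0.617 -0.285  0.022]
wrist tube1 pinpoint 0.63 [ 0.426 -0.245  0.02 ]
wrist tube1_foot pinpoint 0.83 [ 0.398 -0.323  0.017]
wrist tube1 recognise 0.94 [ 0.481 -0.357  0.023]
wrist tube1 recognise 0.72 [ 0.437 -0.217  0.037]
wrist tube1 recognise 0.62 [ 0.629 -0.262  0.036]
[ 0.44767059 -0.19523803  0.15261024] 66.72178327359465 [-0.55  0.38  1.96  0.    0.8  -0.14]
```

View pics/w6.png

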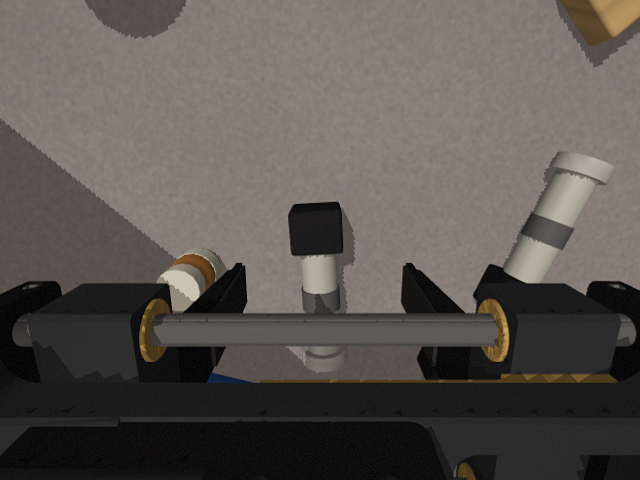

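The head is centred at about (317,229), square between the fingers, with the foot at about (326,365).

```bash
python3 - <<'E'
from h import *
p=cams.camera_params('wrist')
q=[ray(p,u,v,.044) for u,v in [(290,208),(341,203),(343,254),(291,251)]]; print(np.round(q,4)[:,:2], np.mean(q,0))
h=ray(p,317,229,.044); b=ray(p,322.5,292,.038); print(h,b,np.degrees(np.arctan2(h[1]-b[1],h[0]-b[0])))
E
```

```text
[[ 0.4317 -0.1653]
 [ 0.471  -0.1777]
 [ 0.4561 -0.218 ]
 [ 0.4174 -0.1986]] [ 0.4440609  -0.18991601  0.044     ]
[ 0.44475877 -0.18983645  0.044     ] [ 0.42586272 -0.24519246  0.038     ] 71.15240200281245
```

```bash

python3 -m inch '[{"slide":[-0.02,0.04,-0.4],"turn":0.006,"hand":-0.7},{"slide":[-0.02,0.04,-0.8],"turn":0.006,"hand":-0.6},{"slide":[-0.02,0.04,-0.95],"turn":0.006,"hand":-0.5},{"slide":[-0.02,0.04,-0.95],"turn":0.006,"hand":-0.5}]' 
python3 -m inch '[{"slide":[0,0,-0.3],"turn":0,"hand":-0.5},{"slide":[0,0,-0.5],"turn":0,"hand":-0.5},{"slide":[0,0,-0.65],"turn":0,"hand":-0.5},{"slide":[0,0,-0.75],"turn":0,"hand":-0.5},{"slide":[0,0,-0.82],"turn":0,"hand":-0.5},{"slide":[0,0,-0.88],"turn":0,"hand":-0.5},{"slide":[0,0,-0.88],"turn":0,"hand":-0.5},{"slide":[0,0,-0.88],"turn":0,"hand":-0.5}]'
```

```text
time_s: 21.82
eef_pos: [0.445, -0.1915, 0.0743]
tool_rot: [-2.588, -1.774, 0.003]
wrist_force: [0.7, 0.1, 0.3]
width: 0.76
gripper_force: 0.0
time_s: 22.48
eef_pos: [0.446, -0.1928, 0.0064]
tool_rot: [2.593, 1.773, 0.0]
wrist_force: [0.6, -0.7, 0.8]
width: 0.754
gripper_force: 0.0
```

```bash

python3 -m inch '[{"slide":[0,0,0],"turn":0,"hand":1},{"slide":[0,0,0],"turn":0,"hand":1},{"slide":[0,0,0],"turn":0,"hand":1},{"slide":[0,0,0],"turn":0,"hand":1},{"slide":[0,0,0],"turn":0,"hand":1},{"slide":[0,0,0],"turn":0,"hand":1},{"slide":[0,0,0],"turn":0,"hand":1}]' 3
python3 -m inch '[{"slide":[-0.012,-0.031,0.141],"turn":0,"hand":1},{"slide":[-0.028,-0.074,0.28],"turn":0,"hand":1},{"slide":[-0.049,-0.128,0.413],"turn":0,"hand":1},{"slide":[-0.073,-0.191,0.541],"turn":0,"hand":1},{"slide":[-0.073,-0.191,0.541],"turn":0,"hand":1}]'
python3 - <<'E'
from h import *
p,im=shot('side'); find('side',p,['tube1'])
cv2.imwrite('pics/s3.png',cv2.resize(im[200:400,280:480,::-1],None,fx=3,fy=3))
E
```

```text
time_s: 23.07
eef_pos: [0.4457, -0.1926, 0.006]
tool_rot: [-2.593, -1.773, 0.0]
wrist_force: [-1.3, 1.6, 3.2]
width: 0.466
gripper_force: 3.0
time_s: 23.48
eef_pos: [0.4403, -0.2088, 0.0504]
tool_rot: [2.592, 1.771, 0.001]
wrist_force: [-0.0, 0.0, -0.6]
width: 0.463
gripper_force: 3.0
side tube1 pinpoint 0.97 [ 0.421 -0.256  0.043]
side tube1 pinpoint 0.85 [ 0.465 -0.408  0.02 ]
side tube1 pinpoint 0.81 [ 0.618 -0.287  0.023]
```

View pics/s3.png

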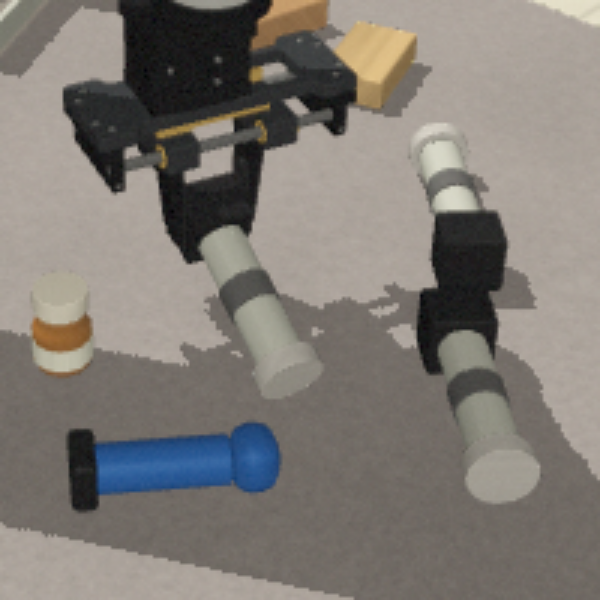

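The foot stays on the table at (290,370) while the head rises, so I'll continue the arc.

```bash

python3 -m inch '[{"slide":[-0.029,-0.076,0.122],"turn":0,"hand":1},{"slide":[-0.062,-0.16,0.237],"turn":0,"hand":1},{"slide":[-0.097,-0.253,0.342],"turn":0,"hand":1},{"slide":[-0.136,-0.354,0.439],"turn":0,"hand":1}]'
python3 -m inch '[{"slide":[-0.042,-0.109,0.086],"turn":0,"hand":1},{"slide":[-0.086,-0.224,0.163],"turn":0,"hand":1},{"slide":[-0.132,-0.346,0.228],"turn":0,"hand":1},{"slide":[-0.181,-0.473,0.281],"turn":0,"hand":1},{"slide":[-0.231,-0.602,0.324],"turn":0,"hand":1},{"slide":[-0.282,-0.736,0.353],"turn":0,"hand":1}]'
python3 -m inch '[{"slide":[-0.051,-0.134,0.018],"turn":0,"hand":1},{"slide":[-0.104,-0.271,0.021],"turn":0,"hand":1},{"slide":[-0.156,-0.406,0.014],"turn":0,"hand":1},{"slide":[-0.207,-0.541,-0.008],"turn":0,"hand":1},{"slide":[-0.207,-0.541,-0.008],"turn":0,"hand":1},{"slide":[-0.207,-0.541,-0.008],"turn":0,"hand":1}]'
python3 - <<'E'
from h import *
p,im=shot('side'); find('side',p,['tube1','tube1_foot'])
cv2.imwrite('pics/s4.png',cv2.resize(im[200:400,280:480,::-1],None,fx=3,fy=3))
p,im=shot('scene'); find('scene',p,['tube1','tube1_foot'])
E
```

```text
time_s: 23.92
eef_pos: [0.4287, -0.237, 0.0852]
tool_rot: [-2.593, -1.773, 0.0]
wrist_force: [-0.5, 0.2, -2.1]
width: 0.462
gripper_force: 3.0
time_s: 24.42
eef_pos: [0.4061, -0.2964, 0.1131]
tool_rot: [2.593, 1.773, 0.0]
wrist_force: [-0.6, 1.1, 2.0]
width: 0.465
gripper_force: 3.0
time_s: 24.92
eef_pos: [0.3897, -0.3393, 0.1116]
tool_rot: [2.594, 1.772, -0.0]
wrist_force: [-1.1, -0.6, 1.6]
width: 0.465
gripper_force: 3.0
side tube1 pinpoint 0.92 [ 0.393 -0.331  0.074]
side tube1 pinpoint 0.89 [ 0.462 -0.406  0.023]
side tube1 pinpoint 0.63 [ 0.619 -0.283  0.024]
side tube1_foot pinpoint 0.92 [ 0.388 -0.335  0.004]
scene tube1 pinpoint 0.88 [ 0.395 -0.333  0.077]
scene tube1 pinpoint 0.85 [ 0.465 -0.408  0.023]
scene tube1 pinpoint 0.78 [ 0.616 -0.285  0.019]
scene tube1_foot pinpoint 0.6 [ 0.388 -0.341  0.004]
```

View pics/s4.png

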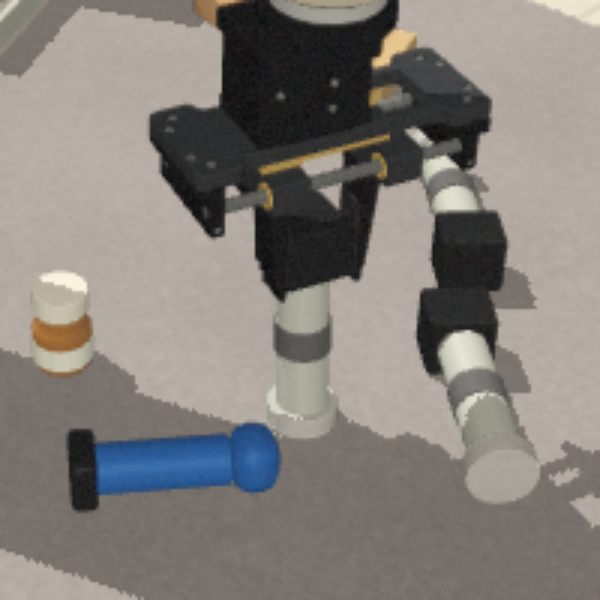

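It stands on its foot at (302,420). Now a firm grip, then lift and carry.

```bash

python3 -m inch '[{"slide":[0,0,0],"turn":0,"hand":1},{"slide":[0,0,0],"turn":0,"hand":1},{"slide":[0,0,0],"turn":0,"hand":1},{"slide":[0,0,0.1],"turn":0,"hand":1},{"slide":[0,0,0.3],"turn":0,"hand":1},{"slide":[0,0,0.6],"turn":0,"hand":1},{"slide":[0,0,0.95],"turn":0,"hand":1},{"slide":[0,0,0.95],"turn":0,"hand":1}]' 40
for i in 1 2 3 4 5; do python3 -m inch '[{"slide":[0.04,0.33,0],"turn":0.013,"hand":1},{"slide":[0.08,0.66,0],"turn":0.026,"hand":1},{"slide":[0.115,0.976,0],"turn":0.038,"hand":1}]' | sed -n 2p; done
for i in 1 2 3 4; do python3 -m inch '[{"slide":[0.04,0.33,0],"turn":0.013,"hand":1},{"slide":[0.08,0.66,0],"turn":0.026,"hand":1},{"slide":[0.115,0.976,0],"turn":0.038,"hand":1}]' | sed -n 2p; done
python3 -m inch '[{"slide":[0.04,0.33,0],"turn":0.013,"hand":1},{"slide":[0.08,0.66,0],"turn":0.026,"hand":1},{"slide":[0.115,0.976,0],"turn":0.036,"hand":1},{"slide":[0.115,0.976,0],"turn":0.036,"hand":1},{"slide":[0.115,0.976,0],"turn":0.036,"hand":1}]'
python3 - <<'E'
from h import *
p,im=shot('side'); find('side',p,['tube1','tube1_foot','tray_floor'],mn=.4)
p,im=shot('scene'); find('scene',p,['tube1','tube1_foot','tray_floor'],mn=.4)
E
```

```text
time_s: 25.88
eef_pos: [0.3912, -0.3397, 0.1926]
tool_rot: [2.588, 1.77, 0.002]
wrist_force: [0.7, -0.4, -2.7]
width: 0.46
gripper_force: 40.0
eef_pos: [0.3988, -0.2593, 0.1875]
eef_pos: [0.4081, -0.1808, 0.1876]
eef_pos: [0.4173, -0.1028, 0.1876]
eef_pos: [0.4264, -0.0247, 0.1876]
eef_pos: [0.4356, 0.0533, 0.1876]
eef_pos: [0.4448, 0.1315, 0.1876]
eef_pos: [0.454, 0.2095, 0.1875]
eef_pos: [0.4632, 0.2875, 0.1874]
eef_pos: [0.4724, 0.3656, 0.1873]
time_s: 28.55
eef_pos: [0.4813, 0.443, 0.1866]
tool_rot: [0.676, -3.066, 0.001]
wrist_force: [-0.9, 0.1, -4.0]
width: 0.461
gripper_force: 40.0
side tube1 pinpoint 0.84 [ 0.462 -0.409  0.02 ]
side tube1 pinpoint 0.71 [ 0.618 -0.286  0.023]
side tube1 pinpoint 0.67 [0.476 0.441 0.152]
side tube1 pinpoint 0.63 [0.482 0.449 0.079]
side tube1 pinpoint 0.48 [0.702 0.399 0.002]
side tube1_foot pinpoint 0.81 [0.483 0.445 0.079]
side tray_floor pinpoint 0.89 [0.537 0.323 0.016]
scene tube1 pinpoint 0.9 [ 0.617 -0.284  0.02 ]
scene tube1 pinpoint 0.89 [ 0.466 -0.408  0.022]
scene tube1 pinpoint 0.59 [0.476 0.435 0.152]
scene tube1_foot pinpoint 0.81 [0.481 0.439 0.08 ]
scene tray_floor pinpoint 0.96 [0.541 0.324 0.013]
```

```bash

python3 -m inch '[{"slide":[0,0,-0.2],"turn":0.001,"hand":1},{"slide":[0,0,-0.4],"turn":0.001,"hand":1},{"slide":[0,0,-0.55],"turn":0.001,"hand":1},{"slide":[0,0,-0.65],"turn":0.001,"hand":1},{"slide":[0,0,-0.7],"turn":0.001,"hand":1},{"slide":[0,0,-0.74],"turn":0.001,"hand":1},{"slide":[0,0,-0.74],"turn":0.001,"hand":1},{"slide":[0,0,-0.74],"turn":0.001,"hand":1}]'
python3 -m inch '[{"slide":[0,0,-0.02],"turn":0,"hand":1},{"slide":[0,0,-0.035],"turn":0,"hand":1},{"slide":[0,0,-0.035],"turn":0,"hand":1}]'
```

```text
time_s: 29.62
eef_pos: [0.4822, 0.4424, 0.1292]
tool_rot: [-0.684, 3.066, 0.001]
wrist_force: [1.0, 0.1, -2.8]
width: 0.461
gripper_force: 40.0
time_s: 29.87
eef_pos: [0.4821, 0.4424, 0.1262]
tool_rot: [-0.684, 3.065, 0.001]
wrist_force: [0.1, -0.5, -3.0]
width: 0.465
gripper_force: 40.0
```

```bash

python3 -m inch '[{"slide":[0,0,-0.012],"turn":0,"hand":1},{"slide":[0,0,-0.024],"turn":0,"hand":1},{"slide":[0,0,-0.024],"turn":0,"hand":1}]'
python3 -m inch '[{"slide":[0,0,-0.012],"turn":0,"hand":1},{"slide":[0,0,-0.012],"turn":0,"hand":1}]'
```

```text
time_s: 30.12
eef_pos: [0.4825, 0.4427, 0.1258]
tool_rot: [-0.684, 3.064, 0.002]
wrist_force: [-0.7, -1.1, 10.5]
width: 0.46
gripper_force: 40.0
time_s: 30.28
eef_pos: [0.4829, 0.4429, 0.1257]
tool_rot: [-0.684, 3.063, 0.002]
wrist_force: [-2.2, -1.3, 15.0]
width: 0.458
gripper_force: 40.0
```

```bash

python3 -m inch '[{"slide":[0,0,0.015],"turn":0,"hand":0},{"slide":[0,0,0.015],"turn":0,"hand":-0.2},{"slide":[0,0,0.015],"turn":0,"hand":-0.2},{"slide":[0,0,0.015],"turn":0,"hand":-0.2}]'
python3 -m inch '[{"slide":[0,0,0.2],"turn":0,"hand":-0.2},{"slide":[0,0,0.5],"turn":0,"hand":-0.2},{"slide":[0,0,0.9],"turn":0,"hand":-0.2},{"slide":[0,0,0.9],"turn":0,"hand":-0.2}]'
python3 - <<'E'
from h import *
p,im=shot('side'); find('side',p,['tube1','tube1_foot'],mn=.4)
p,im=shot('scene'); find('scene',p,['tube1','tube1_foot','case1'],mn=.4)
print(status.observe()['q'].round(2))
E
```

```text
time_s: 30.62
eef_pos: [0.4819, 0.4423, 0.1241]
tool_rot: [0.684, -3.066, -0.0]
wrist_force: [0.3, -0.4, -0.0]
width: 0.591
gripper_force: 0.0
time_s: 30.95
eef_pos: [0.4835, 0.4435, 0.2017]
tool_rot: [-0.683, 3.059, 0.005]
wrist_force: [0.4, 0.8, 0.4]
width: 0.6
gripper_force: 0.0
side tube1 pinpoint 0.78 [0.483 0.442 0.087]
side tube1 pinpoint 0.73 [ 0.618 -0.285  0.022]
side tube1 pinpoint 0.61 [ 0.465 -0.407  0.02 ]
side tube1_foot pinpoint 0.8 [0.486 0.449 0.014]
side tube1_foot pinpoint 0.45 [ 0.668 -0.233  0.023]
scene tube1 pinpoint 0.86 [ 0.464 -0.406  0.019]
scene tube1 pinpoint 0.67 [ 0.616 -0.286  0.019]
scene tube1 pinpoint 0.59 [0.484 0.44  0.092]
scene tube1_foot pinpoint 0.83 [0.482 0.442 0.014]
scene case1 pinpoint 0.84 [0.547 0.2   0.014]
scene case1 pinpoint 0.47 [0.612 0.226 0.011]
[ 0.64  0.55  1.5   0.    1.09 -1.37]
```

Tube A stands in the tray. Next is tube C (head about (0.577,-0.324), axis 224.5°).

```bash

python3 -m inch '[{"slide":[0,0,0.3],"turn":0,"hand":-0.6}]' >/dev/null
for i in 1 2 3 4 5 6 7; do python3 -m inch '[{"slide":[0.04,-0.33,0],"turn":-0.015,"hand":-0.6},{"slide":[0.08,-0.66,0],"turn":-0.03,"hand":-0.6},{"slide":[0.117,-0.96,0],"turn":-0.0446,"hand":-0.6}]' >/dev/null; done
for i in 1 2; do python3 -m inch '[{"slide":[0.04,-0.33,0],"turn":-0.015,"hand":-0.6},{"slide":[0.08,-0.66,-0.2],"turn":-0.03,"hand":-0.6},{"slide":[0.117,-0.96,-0.35],"turn":-0.0446,"hand":-0.6}]' >/dev/null; done
python3 -m inch '[{"slide":[0.04,-0.33,0],"turn":-0.015,"hand":-0.6},{"slide":[0.08,-0.66,-0.2],"turn":-0.03,"hand":-0.6},{"slide":[0.117,-0.96,-0.2],"turn":-0.0446,"hand":-0.6},{"slide":[0.117,-0.96,-0.2],"turn":-0.0446,"hand":-0.6},{"slide":[0.117,-0.96,-0.2],"turn":-0.0446,"hand":-0.6}]'
python3 - <<'E'
from h import *
p,im=shot('wrist','w7'); find('wrist',p,['tube1','tube1_foot'])
p,im=shot('side'); find('side',p,['tube1','tube1_foot','case1'],mn=.4)
E
```

```text
time_s: 34.05
eef_pos: [0.5751, -0.3264, 0.147]
tool_rot: [-2.906, -1.191, 0.001]
wrist_force: [0.1, -0.2, -0.2]
width: 0.799
gripper_force: 0.0
wrist tube1 pinpoint 0.62 [ 0.621 -0.284  0.023]
wrist tube1 pinpoint 0.59 [ 0.466 -0.41   0.022]
side tube1 pinpoint 0.86 [ 0.467 -0.408  0.025]
side tube1 pinpoint 0.77 [ 0.621 -0.286  0.021]
side tube1 pinpoint 0.73 [0.485 0.444 0.087]
side tube1_foot pinpoint 0.86 [0.484 0.445 0.017]
side case1 pinpoint 0.67 [0.552 0.2   0.013]
side case1 pinpoint 0.58 [0.608 0.226 0.013]
```

View pics/w7.png

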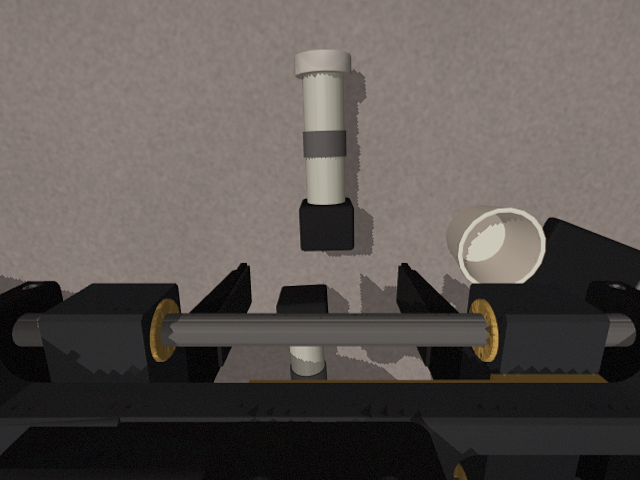

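Wrist view: C's head is at (327,226), band at (324,143), foot at (323,63). It is square with the fingers, and B's head is below it at (303,300).

```bash
python3 - <<'E'
from h import *
p=cams.camera_params('wrist')
q=[ray(p,u,v,.044) for u,v in [(302,206),(351,206),(354,250),(302,250)]]; h=np.mean(q,0)
b=ray(p,324.5,143,.038); f=ray(p,322.5,52,.044)
print(np.round(q,4)[:,:2],h,b,f,np.degrees(np.arctan2(b[1]-h[1],b[0]-h[0])),np.degrees(np.arctan2(f[1]-h[1],f[0]-h[0])), np.linalg.norm(f-h))
s=status.observe(); print(s['eef_pos'],2*np.degrees(np.arctan2(s['tool_rot'][1],s['tool_rot'][0])))
E
```

```text
[[ 0.5805 -0.2962]
 [ 0.6079 -0.3237]
 [ 0.5842 -0.3517]
 [ 0.5542 -0.3214]] [ 0.58169093 -0.32324884  0.044     ] [ 0.62734613 -0.27478373  0.038     ] [ 0.67085429 -0.22953791  0.044     ] 46.71002026758373 46.424492917516986 0.12935163059102
[ 0.57573479 -0.32494841  0.14857513] 44.689464497974456
```

```bash

python3 -m inch '[{"slide":[0.075,0.01,-0.4],"turn":0.0045,"hand":-0.6},{"slide":[0.075,0.01,-0.8],"turn":0.0045,"hand":-0.6},{"slide":[0.075,0.01,-0.95],"turn":0.0045,"hand":-0.5},{"slide":[0.075,0.01,-0.95],"turn":0.0045,"hand":-0.5}]' >/dev/null
python3 -m inch '[{"slide":[0,0,-0.3],"turn":0,"hand":-0.5},{"slide":[0,0,-0.5],"turn":0,"hand":-0.5},{"slide":[0,0,-0.65],"turn":0,"hand":-0.5},{"slide":[0,0,-0.75],"turn":0,"hand":-0.5},{"slide":[0,0,-0.81],"turn":0,"hand":-0.5},{"slide":[0,0,-0.83],"turn":0,"hand":-0.5},{"slide":[0,0,-0.83],"turn":0,"hand":-0.5},{"slide":[0,0,-0.83],"turn":0,"hand":-0.5}]'
python3 -m inch '[{"slide":[0,0,0],"turn":0,"hand":1},{"slide":[0,0,0],"turn":0,"hand":1},{"slide":[0,0,0],"turn":0,"hand":1},{"slide":[0,0,0],"turn":0,"hand":1},{"slide":[0,0,0],"turn":0,"hand":1},{"slide":[0,0,0],"turn":0,"hand":1},{"slide":[0,0,0],"turn":0,"hand":1}]' 3
```

```text
time_s: 35.4
eef_pos: [0.5819, -0.3251, 0.0067]
tool_rot: [2.888, 1.233, 0.001]
wrist_force: [0.3, -0.0, 0.2]
width: 0.751
gripper_force: 0.0
time_s: 35.98
eef_pos: [0.5815, -0.3249, 0.006]
tool_rot: [2.889, 1.233, -0.0]
wrist_force: [-0.9, -0.2, 1.7]
width: 0.464
gripper_force: 3.0
```

```bash

python3 -m inch '[{"slide":[0.023,0.024,0.141],"turn":0,"hand":1},{"slide":[0.055,0.057,0.28],"turn":0,"hand":1},{"slide":[0.095,0.099,0.413],"turn":0,"hand":1},{"slide":[0.141,0.148,0.541],"turn":0,"hand":1},{"slide":[0.197,0.207,0.663],"turn":0,"hand":1},{"slide":[0.259,0.272,0.778],"turn":0,"hand":1},{"slide":[0.328,0.344,0.883],"turn":0,"hand":1},{"slide":[0.403,0.423,0.98],"turn":0,"hand":1}]'
python3 -m inch '[{"slide":[0.08,0.084,0.086],"turn":0,"hand":1},{"slide":[0.166,0.174,0.163],"turn":0,"hand":1},{"slide":[0.255,0.268,0.228],"turn":0,"hand":1},{"slide":[0.349,0.366,0.281],"turn":0,"hand":1},{"slide":[0.445,0.467,0.324],"turn":0,"hand":1},{"slide":[0.543,0.57,0.353],"turn":0,"hand":1}]'
python3 - <<'E'
from h import *
p,im=shot('side'); find('side',p,['tube1','tube1_foot'],mn=.3)
p,im=shot('scene'); find('scene',p,['tube1','tube1_foot'],mn=.3)
E
```

```text
time_s: 36.65
eef_pos: [0.6145, -0.2905, 0.0854]
tool_rot: [2.889, 1.233, 0.0]
wrist_force: [-0.6, -0.1, -1.8]
width: 0.466
gripper_force: 3.0
time_s: 37.15
eef_pos: [0.6582, -0.2446, 0.1129]
tool_rot: [2.889, 1.233, 0.0]
wrist_force: [-0.1, -0.5, -0.4]
width: 0.462
gripper_force: 3.0
side tube1 pinpoint 0.82 [ 0.465 -0.407  0.023]
side tube1 pinpoint 0.72 [0.482 0.443 0.087]
side tube1 pinpoint 0.68 [ 0.665 -0.239  0.077]
side tube1_foot pinpoint 0.79 [0.482 0.449 0.016]
scene tube1 pinpoint 0.85 [0.488 0.44  0.09 ]
scene tube1 pinpoint 0.59 [ 0.661 -0.237  0.077]
```

```bash

python3 -m inch '[{"slide":[0.099,0.104,0.018],"turn":0,"hand":1},{"slide":[0.2,0.21,0.021],"turn":0,"hand":1},{"slide":[0.3,0.315,0.014],"turn":0,"hand":1},{"slide":[0.4,0.419,-0.008],"turn":0,"hand":1},{"slide":[0.4,0.419,-0.008],"turn":0,"hand":1},{"slide":[0.4,0.419,-0.008],"turn":0,"hand":1}]'
python3 - <<'E'
from h import *
p,im=shot('side'); find('side',p,['tube1','tube1_foot'],mn=.3)
cv2.imwrite('pics/s5.png',cv2.resize(im[120:360,280:520,::-1],None,fx=2.5,fy=2.5))
p,im=shot('scene'); find('scene',p,['tube1','tube1_foot'],mn=.3)
E
```

```text
time_s: 37.95
eef_pos: [0.69, -0.2109, 0.1117]
tool_rot: [2.888, 1.235, 0.001]
wrist_force: [0.9, 0.1, 1.9]
width: 0.463
gripper_force: 3.0
side tube1 pinpoint 0.89 [ 0.466 -0.408  0.023]
side tube1 pinpoint 0.85 [ 0.682 -0.22   0.076]
side tube1 pinpoint 0.58 [0.484 0.446 0.084]
side tube1 pinpoint 0.58 [ 0.25   0.258 -0.007]
side tube1_foot pinpoint 0.6 [0.483 0.451 0.015]
side tube1_foot pinpoint 0.39 [ 0.683 -0.216  0.002]
scene tube1 pinpoint 0.86 [ 0.679 -0.219  0.071]
scene tube1 pinpoint 0.8 [0.485 0.442 0.087]
scene tube1_foot pinpoint 0.58 [0.482 0.441 0.016]
```

View pics/s5.png

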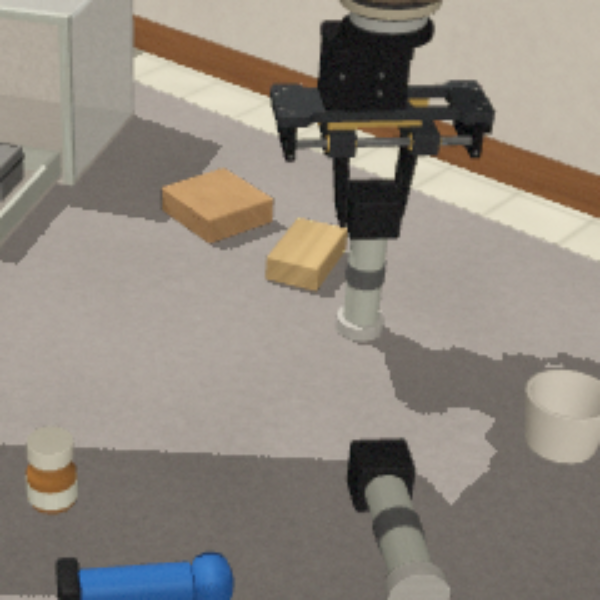

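It looks tipped slightly past vertical (foot at (358,325), head right of it), so I'll ease back about 7 mm under the light grip, then firm up.

```bash

python3 -m inch '[{"slide":[-0.03,-0.032,0],"turn":0,"hand":1},{"slide":[-0.06,-0.063,0],"turn":0,"hand":1},{"slide":[-0.06,-0.063,0],"turn":0,"hand":1}]'
python3 - <<'E'
from h import *
for c in ('side','scene'):
    p,im=shot(c); find(c,p,['tube1','tube1_foot'],mn=.3)
    # barrel axis tilt in pixels: expected vertical line
    for z in (0,.075,.15): print(px(p,[.6855,-.2155,z]).round(1))
    cv2.imwrite('pics/t_%s.png'%c,cv2.resize(im[120:280,360:520,::-1] if c=='side' else im[190:320,170:300,::-1],(600,600)))
E
```

```text
time_s: 38.5
eef_pos: [0.684, -0.2178, 0.1122]
tool_rot: [2.889, 1.232, 0.0]
wrist_force: [1.1, 1.0, 3.2]
width: 0.463
gripper_force: 3.0
side tube1 pinpoint 0.83 [ 0.681 -0.222  0.077]
side tube1 pinpoint 0.62 [0.484 0.446 0.088]
side tube1 pinpoint 0.55 [ 0.461 -0.408  0.022]
side tube1_foot pinpoint 0.56 [0.481 0.446 0.018]
[423.1 250.5]
[425.9 223.2]
[428.8 194. ]
scene tube1 pinpoint 0.94 [0.486 0.442 0.087]
scene tube1 pinpoint 0.82 [ 0.678 -0.222  0.074]
scene tube1 pinpoint 0.61 [0.393 0.258 0.05 ]
scene tube1_foot pinpoint 0.84 [0.483 0.442 0.013]
[227.8 286.4]
[222.6 273.8]
[216.8 259.6]
```

View pics/t_side.png

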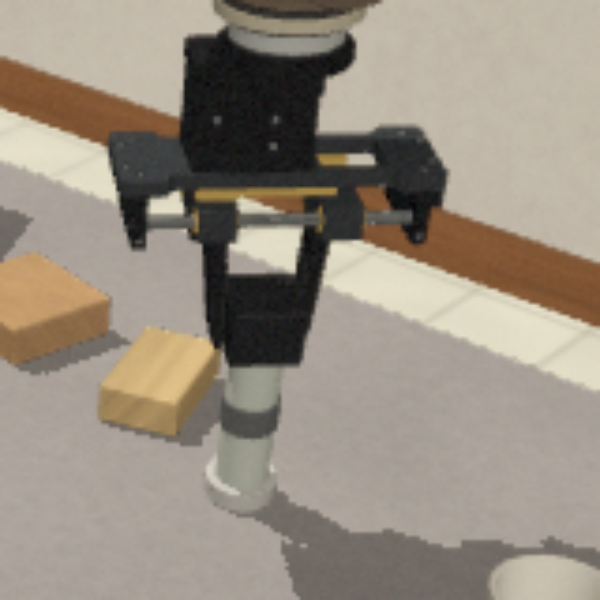

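The foot's (0.683,-0.216) agrees with the TCP, so I'll grip firmly and carry it to the middle slot.

```bash

python3 -m inch '[{"slide":[0,0,0],"turn":0,"hand":1},{"slide":[0,0,0],"turn":0,"hand":1},{"slide":[0,0,0],"turn":0,"hand":1},{"slide":[0,0,0.1],"turn":0,"hand":1},{"slide":[0,0,0.3],"turn":0,"hand":1},{"slide":[0,0,0.6],"turn":0,"hand":1},{"slide":[0,0,0.95],"turn":0,"hand":1},{"slide":[0,0,0.95],"turn":0,"hand":1}]' 40
for i in 1 2 3 4 5 6 7; do python3 -m inch '[{"slide":[-0.09,0.31,0],"turn":0.0185,"hand":1},{"slide":[-0.18,0.62,0],"turn":0.037,"hand":1},{"slide":[-0.264,0.921,0],"turn":0.0553,"hand":1}]' >/dev/null; done
python3 -m inch '[{"slide":[-0.09,0.31,0],"turn":0.0185,"hand":1},{"slide":[-0.18,0.62,0],"turn":0.037,"hand":1},{"slide":[-0.264,0.921,0],"turn":0.0553,"hand":1},{"slide":[-0.264,0.921,0],"turn":0.0553,"hand":1},{"slide":[-0.264,0.921,0],"turn":0.0553,"hand":1}]'
python3 - <<'E'
from h import *
p,im=shot('side','s6'); find('side',p,['tube1','tube1_foot'],mn=.3)
p,im=shot('scene'); find('scene',p,['tube1','tube1_foot'],mn=.3)
E
```

```text
time_s: 39.47
eef_pos: [0.6857, -0.2173, 0.1929]
tool_rot: [2.886, 1.232, 0.006]
wrist_force: [0.4, 0.6, -2.4]
width: 0.46
gripper_force: 40.0
time_s: 41.63
eef_pos: [0.5143, 0.373, 0.1865]
tool_rot: [0.694, -3.061, 0.001]
wrist_force: [0.7, -0.1, -3.2]
width: 0.462
gripper_force: 40.0
side tube1 pinpoint 0.85 [0.483 0.444 0.086]
side tube1 pinpoint 0.71 [ 0.466 -0.409  0.022]
side tube1 pinpoint 0.58 [0.519 0.375 0.151]
side tube1 pinpoint 0.44 [ 0.381  0.07  -0.   ]
side tube1_foot pinpoint 0.94 [0.484 0.449 0.017]
scene tube1 pinpoint 0.76 [0.52  0.376 0.15 ]
scene tube1 pinpoint 0.73 [ 0.466 -0.408  0.022]
scene tube1 pinpoint 0.58 [0.486 0.44  0.087]
scene tube1_foot pinpoint 0.56 [0.485 0.441 0.012]
```

It is held a few degrees tilted, so I'll lower it until near contact, then loosen to 3 N so it settles flat.

```bash

python3 -m inch '[{"slide":[0,0,-0.2],"turn":-0.001,"hand":1},{"slide":[0,0,-0.4],"turn":-0.001,"hand":1},{"slide":[0,0,-0.55],"turn":-0.001,"hand":1},{"slide":[0,0,-0.64],"turn":-0.001,"hand":1},{"slide":[0,0,-0.68],"turn":-0.001,"hand":1},{"slide":[0,0,-0.7],"turn":-0.001,"hand":1},{"slide":[0,0,-0.7],"turn":-0.001,"hand":1},{"slide":[0,0,-0.7],"turn":-0.001,"hand":1}]'
python3 -m inch '[{"slide":[0,0,-0.013],"turn":0,"hand":1},{"slide":[0,0,-0.025],"turn":0,"hand":1},{"slide":[0,0,-0.025],"turn":0,"hand":1}]'
python3 -m inch '[{"slide":[0,0,-0.013],"turn":0,"hand":1},{"slide":[0,0,-0.025],"turn":0,"hand":1},{"slide":[0,0,-0.025],"turn":0,"hand":1}]' 6
```

```text
time_s: 42.6
eef_pos: [0.5157, 0.3726, 0.1324]
tool_rot: [-0.683, 3.066, 0.001]
wrist_force: [0.3, 0.4, -3.9]
width: 0.457
gripper_force: 40.0
time_s: 42.85
eef_pos: [0.5155, 0.3725, 0.13]
tool_rot: [-0.684, 3.066, 0.0]
wrist_force: [-0.5, 0.0, -3.4]
width: 0.458
gripper_force: 40.0
time_s: 43.1
eef_pos: [0.5154, 0.3724, 0.1276]
tool_rot: [0.684, -3.066, -0.0]
wrist_force: [0.1, -1.0, -4.3]
width: 0.462
gripper_force: 6.0
```

```bash

python3 -m inch '[{"slide":[0,0,-0.012],"turn":0,"hand":1},{"slide":[0,0,-0.025],"turn":0,"hand":1},{"slide":[0,0,-0.025],"turn":0,"hand":1}]' 4
python3 -m inch '[{"slide":[0,0,-0.012],"turn":0,"hand":1},{"slide":[0,0,-0.025],"turn":0,"hand":1},{"slide":[0,0,-0.025],"turn":0,"hand":1}]' 3
python3 - <<'E'
from h import *
p,im=shot('side','s7'); find('side',p,['tube1','tube1_foot'],mn=.3)
p,im=shot('scene'); find('scene',p,['tube1','tube1_foot'],mn=.3)
E
```

```text
time_s: 43.35
eef_pos: [0.5156, 0.3725, 0.126]
tool_rot: [-0.684, 3.066, 0.0]
wrist_force: [0.1, -0.2, -1.0]
width: 0.467
gripper_force: 4.0
time_s: 43.6
eef_pos: [0.5157, 0.3726, 0.1242]
tool_rot: [-0.683, 3.065, 0.001]
wrist_force: [-0.8, -0.7, 3.7]
width: 0.462
gripper_force: 3.0
side tube1 pinpoint 0.9 [ 0.464 -0.407  0.022]
side tube1 pinpoint 0.87 [0.483 0.443 0.085]
side tube1 pinpoint 0.79 [0.521 0.373 0.09 ]
side tube1_foot pinpoint 0.75 [0.483 0.447 0.018]
side tube1_foot pinpoint 0.38 [0.61  0.227 0.011]
scene tube1 pinpoint 0.74 [ 0.467 -0.405  0.025]
scene tube1 pinpoint 0.68 [0.486 0.442 0.087]
scene tube1 pinpoint 0.62 [0.519 0.377 0.09 ]
scene tube1_foot pinpoint 0.56 [0.484 0.443 0.013]
```

Contact, and the tube is vertical with just the pads about 5 mm off its axis. Releasing, then on to tube B.

```bash

python3 -m inch '[{"slide":[0,0,0.015],"turn":0,"hand":0},{"slide":[0,0,0.015],"turn":0,"hand":-0.2},{"slide":[0,0,0.015],"turn":0,"hand":-0.2},{"slide":[0,0,0.015],"turn":0,"hand":-0.2}]'
python3 -m inch '[{"slide":[0,0,0.2],"turn":0,"hand":-0.2},{"slide":[0,0,0.5],"turn":0,"hand":-0.2},{"slide":[0,0,1],"turn":0,"hand":-0.2}]' >/dev/null
python3 -m inch '[{"slide":[0,0,0.3],"turn":0,"hand":-0.2},{"slide":[0,0,0.3],"turn":0,"hand":-0.6}]'
python3 - <<'E'
from h import *
p,im=shot('side'); find('side',p,['tube1','tube1_foot'],mn=.4)
p,im=shot('scene'); find('scene',p,['tube1','tube1_foot'],mn=.4)
E
for i in 1 2 3 4 5 6 7; do python3 -m inch '[{"slide":[-0.006,-0.3,0],"turn":-0.014,"hand":-0.6},{"slide":[-0.012,-0.6,0],"turn":-0.028,"hand":-0.6},{"slide":[-0.018,-0.92,0],"turn":-0.043,"hand":-0.6}]' >/dev/null; done
for i in 1 2; do python3 -m inch '[{"slide":[-0.006,-0.3,0],"turn":-0.014,"hand":-0.6},{"slide":[-0.012,-0.6,-0.2],"turn":-0.028,"hand":-0.6},{"slide":[-0.018,-0.92,-0.35],"turn":-0.043,"hand":-0.6}]' >/dev/null; done
python3 -m inch '[{"slide":[-0.006,-0.3,0],"turn":-0.014,"hand":-0.6},{"slide":[-0.012,-0.6,-0.2],"turn":-0.028,"hand":-0.6},{"slide":[-0.018,-0.92,-0.2],"turn":-0.043,"hand":-0.6},{"slide":[-0.018,-0.92,-0.2],"turn":-0.043,"hand":-0.6},{"slide":[-0.018,-0.92,-0.2],"turn":-0.043,"hand":-0.6}]'
python3 - <<'E'
from h import *
p,im=shot('wrist','w8'); find('wrist',p,['tube1','tube1_foot'])
s=status.observe(); print(s['eef_pos'],2*np.degrees(np.arctan2(s['tool_rot'][1],s['tool_rot'][0])))
E
```

```text
time_s: 44.23
eef_pos: [0.5154, 0.3724, 0.1248]
tool_rot: [0.683, -3.066, 0.0]
wrist_force: [0.3, -0.5, -0.6]
width: 0.591
gripper_force: 0.0
time_s: 44.65
eef_pos: [0.517, 0.3733, 0.2344]
tool_rot: [-0.682, 3.059, 0.004]
wrist_force: [1.0, 0.7, 0.3]
width: 0.63
gripper_force: 0.0
side tube1 pinpoint 0.95 [0.487 0.446 0.088]
side tube1 pinpoint 0.65 [ 0.294 -0.328  0.02 ]
side tube1 pinpoint 0.58 [0.511 0.37  0.091]
side tube1 pinpoint 0.56 [ 0.465 -0.409  0.024]
side tube1_foot pinpoint 0.72 [0.483 0.449 0.016]
side tube1_foot pinpoint 0.68 [ 0.741 -0.108 -0.002]
scene tube1 pinpoint 0.91 [0.486 0.442 0.087]
scene tube1 pinpoint 0.74 [0.512 0.372 0.089]
scene tube1 pinpoint 0.67 [ 0.466 -0.408  0.023]
scene tube1_foot pinpoint 0.87 [0.481 0.443 0.015]
time_s: 47.62
eef_pos: [0.5005, -0.3641, 0.1557]
tool_rot: [-2.842, -1.334, 0.001]
wrist_force: [-0.1, 0.1, 0.6]
width: 0.802
gripper_force: 0.0
wrist tube1 pinpoint 0.9 [ 0.466 -0.409  0.02 ]
[ 0.50107211 -0.36254658  0.15686115] -309.55564128271794
```

View pics/w8.png

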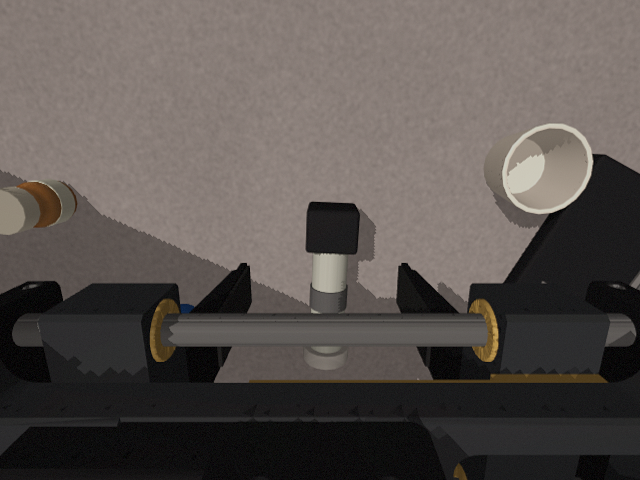

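Wrist view: B's head is at (332,229), band at (328,297), foot at (325,357). The laptop is on the right, low and clear of the fingers.

```bash
python3 - <<'E'
from h import *
p=cams.camera_params('wrist')
q=[ray(p,u,v,.044) for u,v in [(307,207),(356,207),(358,252),(306,250)]]; h=np.mean(q,0)
b=ray(p,328,294,.038)
print(h,b,np.degrees(np.arctan2(h[1]-b[1],h[0]-b[0])),np.degrees(np.arctan2(h[1]+.467,h[0]-.416)))
E
```

```text
[ 0.50796397 -0.36491925  0.044     ] [ 0.46710893 -0.41001798  0.038     ] 47.82650091785884 47.98449072755372
```

```bash

python3 -m inch '[{"slide":[0.06,-0.03,-0.4],"turn":-0.0055,"hand":-0.6},{"slide":[0.06,-0.03,-0.8],"turn":-0.0055,"hand":-0.6},{"slide":[0.06,-0.03,-0.95],"turn":-0.0055,"hand":-0.5},{"slide":[0.06,-0.03,-0.95],"turn":-0.0055,"hand":-0.5}]' >/dev/null
python3 -m inch '[{"slide":[0,0,-0.3],"turn":0,"hand":-0.5},{"slide":[0,0,-0.5],"turn":0,"hand":-0.5},{"slide":[0,0,-0.65],"turn":0,"hand":-0.5},{"slide":[0,0,-0.8],"turn":0,"hand":-0.5},{"slide":[0,0,-0.88],"turn":0,"hand":-0.5},{"slide":[0,0,-0.92],"turn":0,"hand":-0.5},{"slide":[0,0,-0.92],"turn":0,"hand":-0.5},{"slide":[0,0,-0.92],"turn":0,"hand":-0.5}]'
python3 -m inch '[{"slide":[0,0,0],"turn":0,"hand":1},{"slide":[0,0,0],"turn":0,"hand":1},{"slide":[0,0,0],"turn":0,"hand":1},{"slide":[0,0,0],"turn":0,"hand":1},{"slide":[0,0,0],"turn":0,"hand":1},{"slide":[0,0,0],"turn":0,"hand":1},{"slide":[0,0,0],"turn":0,"hand":1}]' 3
python3 -m inch '[{"slide":[-0.022,-0.025,0.141],"turn":0,"hand":1},{"slide":[-0.052,-0.059,0.28],"turn":0,"hand":1},{"slide":[-0.091,-0.103,0.413],"turn":0,"hand":1},{"slide":[-0.136,-0.154,0.541],"turn":0,"hand":1},{"slide":[-0.19,-0.214,0.663],"turn":0,"hand":1},{"slide":[-0.249,-0.282,0.778],"turn":0,"hand":1},{"slide":[-0.315,-0.356,0.883],"turn":0,"hand":1},{"slide":[-0.387,-0.437,0.98],"turn":0,"hand":1}]'
python3 - <<'E'
from h import *
p,im=shot('side'); find('side',p,['tube1','tube1_foot'],mn=.3)
E
```

```text
time_s: 48.77
eef_pos: [0.5061, -0.3662, 0.008]
tool_rot: [2.865, 1.287, 0.0]
wrist_force: [-0.6, -0.3, -0.1]
width: 0.748
gripper_force: 0.0
time_s: 49.35
eef_pos: [0.506, -0.3661, 0.0076]
tool_rot: [2.866, 1.287, 0.0]
wrist_force: [0.0, -0.5, 2.4]
width: 0.464
gripper_force: 3.0
time_s: 50.02
eef_pos: [0.4744, -0.4015, 0.0869]
tool_rot: [2.866, 1.286, 0.0]
wrist_force: [0.4, 0.8, -1.1]
width: 0.462
gripper_force: 3.0
side tube1 pinpoint 0.73 [0.515 0.371 0.09 ]
side tube1 pinpoint 0.62 [ 0.444 -0.428  0.064]
side tube1 pinpoint 0.61 [0.485 0.445 0.086]
side tube1 pinpoint 0.39 [0.549 0.197 0.018]
side tube1_foot pinpoint 0.85 [0.484 0.448 0.014]
side tube1_foot pinpoint 0.71 [ 0.408 -0.476  0.016]
```

```bash

python3 -m inch '[{"slide":[-0.077,-0.087,0.086],"turn":0,"hand":1},{"slide":[-0.159,-0.18,0.163],"turn":0,"hand":1},{"slide":[-0.245,-0.277,0.228],"turn":0,"hand":1},{"slide":[-0.335,-0.379,0.281],"turn":0,"hand":1},{"slide":[-0.428,-0.483,0.324],"turn":0,"hand":1},{"slide":[-0.522,-0.59,0.353],"turn":0,"hand":1}]'
python3 -m inch '[{"slide":[-0.095,-0.108,0.018],"turn":0,"hand":1},{"slide":[-0.192,-0.217,0.021],"turn":0,"hand":1},{"slide":[-0.288,-0.326,0.014],"turn":0,"hand":1},{"slide":[-0.32,-0.362,0.0],"turn":0,"hand":1},{"slide":[-0.32,-0.362,-0.01],"turn":0,"hand":1},{"slide":[-0.32,-0.362,-0.01],"turn":0,"hand":1}]'
python3 - <<'E'
from h import *
p,im=shot('side'); find('side',p,['tube1','tube1_foot'],mn=.3)
p,im=shot('scene'); find('scene',p,['tube1','tube1_foot'],mn=.3)
E
```

```text
time_s: 50.67
eef_pos: [0.4323, -0.4491, 0.1146]
tool_rot: [2.866, 1.286, 0.0]
wrist_force: [0.2, 1.0, 1.3]
width: 0.466
gripper_force: 3.0
time_s: 51.17
eef_pos: [0.4074, -0.4773, 0.113]
tool_rot: [2.866, 1.286, -0.0]
wrist_force: [-0.3, -0.5, 3.1]
width: 0.464
gripper_force: 3.0
side tube1 pinpoint 0.77 [ 0.406 -0.472  0.074]
side tube1 pinpoint 0.73 [0.514 0.371 0.091]
scene tube1 pinpoint 0.93 [0.484 0.44  0.09 ]
scene tube1 pinpoint 0.91 [0.513 0.373 0.087]
scene tube1 pinpoint 0.54 [0.613 0.227 0.013]
scene tube1_foot pinpoint 0.6 [0.482 0.443 0.015]
```

```bash

python3 -m inch '[{"slide":[0,0,0],"turn":0,"hand":-0.05},{"slide":[0,0,0],"turn":0,"hand":-0.05},{"slide":[0,0,0],"turn":0,"hand":-0.05},{"slide":[0,0,0],"turn":0,"hand":-0.05},{"slide":[0,0,0],"turn":0,"hand":-0.05}]'
python3 - <<'E'
from h import *
p,im=shot('side'); find('side',p,['tube1','tube1_foot'],mn=.3)
E
python3 -m inch '[{"slide":[0,0,0],"turn":0,"hand":1},{"slide":[0,0,0],"turn":0,"hand":1},{"slide":[0,0,0],"turn":0,"hand":1},{"slide":[0,0,0],"turn":0,"hand":1},{"slide":[0,0,0],"turn":0,"hand":1},{"slide":[0,0,0.1],"turn":0,"hand":1},{"slide":[0,0,0.3],"turn":0,"hand":1},{"slide":[0,0,0.6],"turn":0,"hand":1},{"slide":[0,0,0.95],"turn":0,"hand":1},{"slide":[0,0,0.95],"turn":0,"hand":1}]' 40
```

```text
time_s: 51.88
eef_pos: [0.4076, -0.477, 0.1132]
tool_rot: [2.866, 1.287, 0.0]
wrist_force: [-0.0, -0.6, -0.9]
width: 0.529
gripper_force: 0.0
side tube1 pinpoint 0.76 [0.513 0.37  0.088]
side tube1 pinpoint 0.6 [ 0.404 -0.474  0.079]
side tube1_foot pinpoint 0.66 [ 0.316 -0.19   0.002]
side tube1_foot pinpoint 0.38 [0.483 0.449 0.015]
time_s: 52.87
eef_pos: [0.4086, -0.4785, 0.1947]
tool_rot: [2.86, 1.284, 0.002]
wrist_force: [0.4, 0.1, -1.8]
width: 0.463
gripper_force: 40.0
```

```bash

for i in 1 2 3 4 5 6 7 8 9; do python3 -m inch '[{"slide":[0.058,0.32,0],"turn":0.0145,"hand":1},{"slide":[0.116,0.65,0],"turn":0.029,"hand":1},{"slide":[0.174,0.976,0],"turn":0.0435,"hand":1}]' >/dev/null; done
python3 -m inch '[{"slide":[0.058,0.32,0],"turn":0.0145,"hand":1},{"slide":[0.116,0.65,0],"turn":0.029,"hand":1},{"slide":[0.174,0.976,0],"turn":0.0435,"hand":1},{"slide":[0.174,0.976,0],"turn":0.0435,"hand":1},{"slide":[0.174,0.976,0],"turn":0.0435,"hand":1}]'
python3 - <<'E'
from h import *
p,im=shot('side','s8'); find('side',p,['tube1','tube1_foot','tray_floor'],mn=.3)
p,im=shot('scene'); find('scene',p,['tube1','tube1_foot','tray_floor'],mn=.3)
E
```

```text
time_s: 55.53
eef_pos: [0.5462, 0.3046, 0.1885]
tool_rot: [0.681, -3.066, 0.0]
wrist_force: [-0.0, 0.4, -2.9]
width: 0.464
gripper_force: 40.0
side tube1 pinpoint 0.92 [0.484 0.445 0.086]
side tube1 pinpoint 0.8 [0.553 0.312 0.151]
side tube1 pinpoint 0.61 [0.514 0.372 0.089]
side tube1_foot pinpoint 0.78 [0.482 0.449 0.017]
side tray_floor pinpoint 0.88 [0.539 0.323 0.012]
side tray_floor pinpoint 0.69 [0.551 0.198 0.015]
side tray_floor pinpoint 0.56 [ 0.381  0.071 -0.001]
scene tube1 pinpoint 0.96 [0.558 0.308 0.153]
scene tube1 pinpoint 0.55 [0.485 0.439 0.09 ]
scene tube1_foot pinpoint 0.6 [0.483 0.443 0.014]
scene tray_floor pinpoint 0.81 [0.538 0.324 0.011]
```

```bash
python3 - <<'E'
from h import *
p,im=shot('side'); cv2.imwrite('pics/s9.png',cv2.resize(im[60:220,170:370,::-1],None,fx=4,fy=3.75))
f=lambda X:((px(p,X)-[170,60])*[4,3.75]).round(0)
print(f([.5462,.3046,.0765]),f([.5462,.3046,.2265]),status.observe()['eef_pos'])
E
```

```text
[279. 424.] [255. 227.] [0.5468578  0.30327522 0.18943412]
```

View pics/s9.png

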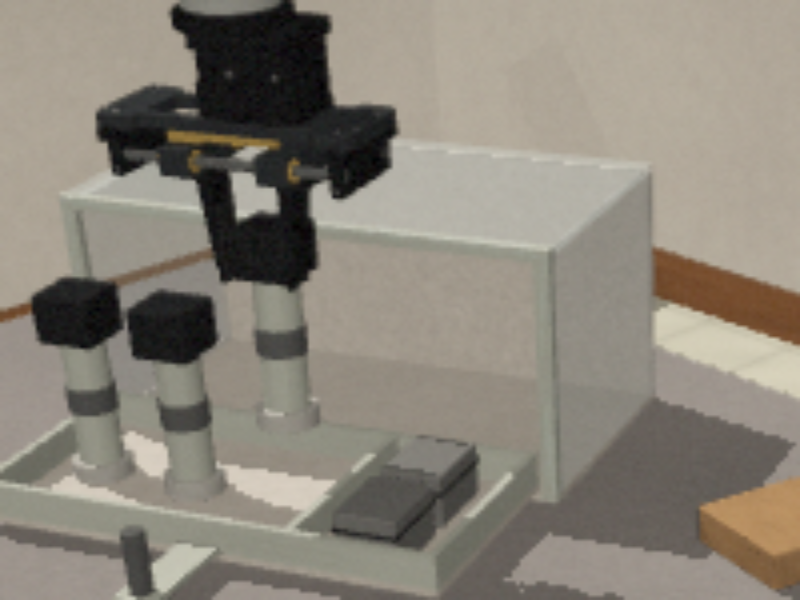

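All good: the held tube at (285,350) hangs nearly upright over the bay, and the two placed tubes stand at (92,380) and (185,395). Lowering the last one.

```bash

python3 -m inch '[{"slide":[-0.02,-0.02,-0.2],"turn":0,"hand":1},{"slide":[-0.02,-0.02,-0.4],"turn":0,"hand":1},{"slide":[-0.02,-0.02,-0.55],"turn":0,"hand":1},{"slide":[-0.02,-0.02,-0.64],"turn":0,"hand":1},{"slide":[-0.02,-0.02,-0.68],"turn":0,"hand":1},{"slide":[-0.02,-0.02,-0.7],"turn":0,"hand":1},{"slide":[-0.02,-0.02,-0.7],"turn":0,"hand":1},{"slide":[-0.02,-0.02,-0.7],"turn":0,"hand":1}]'
python3 -m inch '[{"slide":[0,0,-0.013],"turn":0,"hand":1},{"slide":[0,0,-0.025],"turn":0,"hand":1},{"slide":[0,0,-0.025],"turn":0,"hand":1}]'
python3 -m inch '[{"slide":[0,0,-0.013],"turn":0,"hand":1},{"slide":[0,0,-0.025],"turn":0,"hand":1},{"slide":[0,0,-0.025],"turn":0,"hand":1}]' 6
python3 -m inch '[{"slide":[0,0,-0.013],"turn":0,"hand":1},{"slide":[0,0,-0.025],"turn":0,"hand":1},{"slide":[0,0,-0.025],"turn":0,"hand":1}]' 4
```

```text
time_s: 56.65
eef_pos: [0.5455, 0.3022, 0.1339]
tool_rot: [-0.679, 3.066, 0.0]
wrist_force: [-0.4, -0.2, -2.9]
width: 0.462
gripper_force: 40.0
time_s: 56.9
eef_pos: [0.5451, 0.3021, 0.1314]
tool_rot: [-0.679, 3.067, 0.0]
wrist_force: [0.2, -0.1, -2.8]
width: 0.459
gripper_force: 40.0
time_s: 57.15
eef_pos: [0.5451, 0.3021, 0.1291]
tool_rot: [0.679, -3.067, -0.0]
wrist_force: [-0.5, 0.4, -3.0]
width: 0.465
gripper_force: 6.0
time_s: 57.4
eef_pos: [0.5452, 0.3021, 0.1273]
tool_rot: [-0.679, 3.067, 0.0]
wrist_force: [0.5, 0.1, -2.3]
width: 0.462
gripper_force: 4.0
```

```bash

python3 -m inch '[{"slide":[0,0,-0.013],"turn":0,"hand":1},{"slide":[0,0,-0.025],"turn":0,"hand":1},{"slide":[0,0,-0.025],"turn":0,"hand":1}]' 3
python3 -m inch '[{"slide":[0,0,0],"turn":0,"hand":0},{"slide":[0,0,0],"turn":0,"hand":-0.2},{"slide":[0,0,0],"turn":0,"hand":-0.2},{"slide":[0,0,0],"turn":0,"hand":-0.2}]'
python3 -m inch '[{"slide":[0,0,0.2],"turn":0,"hand":-0.2},{"slide":[0,0,0.5],"turn":0,"hand":-0.2},{"slide":[0,0,1],"turn":0,"hand":-0.2}]' >/dev/null
python3 -m inch '[{"slide":[0,0,0.3],"turn":0,"hand":-0.2},{"slide":[0,0,0.3],"turn":0,"hand":-0.2}]'
python3 - <<'E'
from h import *
qs=['tube1','case1','tray_post','tray_floor']
p,im=shot('side'); find('side',p,qs,mn=.4)
p,im=shot('scene'); find('scene',p,qs,mn=.4)
E
```

```text
time_s: 57.65
eef_pos: [0.5454, 0.3022, 0.1256]
tool_rot: [-0.679, 3.067, 0.0]
wrist_force: [-1.4, -0.4, 3.2]
width: 0.461
gripper_force: 3.0
time_s: 57.98
eef_pos: [0.5451, 0.3021, 0.1251]
tool_rot: [0.679, -3.067, -0.0]
wrist_force: [-0.2, 0.1, 0.4]
width: 0.594
gripper_force: 0.0
time_s: 58.4
eef_pos: [0.5468, 0.3029, 0.2346]
tool_rot: [-0.677, 3.06, 0.002]
wrist_force: [0.4, 0.8, 0.3]
width: 0.595
gripper_force: 0.0
side tube1 pinpoint 0.85 [0.486 0.442 0.089]
side tube1 pinpoint 0.74 [0.548 0.307 0.089]
side tube1 pinpoint 0.62 [0.51 0.37 0.09]
side case1 pinpoint 0.68 [0.551 0.198 0.014]
side tray_post pinpoint 0.74 [0.392 0.255 0.051]
side tray_floor pinpoint 0.83 [0.534 0.324 0.015]
scene tube1 pinpoint 0.84 [0.485 0.441 0.088]
scene tube1 pinpoint 0.74 [0.51  0.373 0.086]
scene tube1 pinpoint 0.67 [0.55  0.311 0.091]
scene case1 pinpoint 0.73 [0.549 0.198 0.015]
scene case1 pinpoint 0.65 [0.617 0.229 0.012]
scene tray_post pinpoint 0.68 [0.394 0.259 0.049]
scene tray_floor pinpoint 0.57 [0.538 0.324 0.013]
```

```bash

python3 -m inch '[{"slide":[-0.49,-0.14,0],"turn":0,"hand":-0.3},{"slide":[-0.98,-0.29,0],"turn":0,"hand":-0.3}]' >/dev/null
python3 -m inch '[{"slide":[-0.49,-0.14,0],"turn":0,"hand":-0.3},{"slide":[-0.96,-0.29,-0.2],"turn":0,"hand":-0.3},{"slide":[-0.96,-0.29,-0.8],"turn":0,"hand":-0.3},{"slide":[-0.96,-0.29,-0.8],"turn":0,"hand":-0.3}]'
python3 - <<'E'
from h import *
p,im=shot('wrist','w10'); find('wrist',p,['tray_post'])
E
```

```text
time_s: 59.4
eef_pos: [0.3871, 0.2547, 0.1625]
tool_rot: [0.679, -3.063, 0.001]
wrist_force: [-0.2, 0.8, -0.5]
width: 0.65
gripper_force: 0.0
wrist tray_post pinpoint 0.88 [0.396 0.256 0.046]
```

```bash

python3 -m inch '[{"slide":[0.06,0.02,-0.4],"turn":0,"hand":-0.3},{"slide":[0.06,0.02,-0.9],"turn":0,"hand":-0.3},{"slide":[0.06,0.02,-0.9],"turn":0,"hand":-0.3}]'
python3 -m inch '[{"slide":[0,0,-0.3],"turn":0,"hand":-0.3},{"slide":[0,0,-0.5],"turn":0,"hand":-0.3},{"slide":[0,0,-0.6],"turn":0,"hand":-0.3},{"slide":[0,0,-0.68],"turn":0,"hand":-0.3},{"slide":[0,0,-0.68],"turn":0,"hand":-0.3}]'
python3 -m inch '[{"slide":[0,0,0],"turn":0,"hand":0.3},{"slide":[0,0,0],"turn":0,"hand":0.5},{"slide":[0,0,0],"turn":0,"hand":0.6},{"slide":[0,0,0],"turn":0,"hand":1},{"slide":[0,0,0],"turn":0,"hand":1},{"slide":[0,0,0],"turn":0,"hand":1},{"slide":[0,0,0],"turn":0,"hand":1},{"slide":[0,0,0],"turn":0,"hand":1}]' 15
```

```text
time_s: 59.75
eef_pos: [0.3945, 0.2568, 0.0893]
tool_rot: [0.676, -3.061, 0.002]
wrist_force: [-1.3, -0.6, -0.8]
width: 0.649
gripper_force: 0.0
time_s: 60.17
eef_pos: [0.3954, 0.2576, 0.0392]
tool_rot: [0.679, -3.067, -0.0]
wrist_force: [-0.5, 0.0, -0.3]
width: 0.647
gripper_force: 0.0
time_s: 60.83
eef_pos: [0.3945, 0.2579, 0.0389]
tool_rot: [0.678, -3.068, -0.002]
wrist_force: [-5.0, 13.5, 0.3]
width: 0.165
gripper_force: 15.0
```

```bash

python3 -m inch '[{"slide":[0.034,0.016,0],"turn":0,"hand":1},{"slide":[0.079,0.037,0],"turn":0,"hand":1},{"slide":[0.136,0.063,0],"turn":0,"hand":1},{"slide":[0.204,0.095,0],"turn":0,"hand":1},{"slide":[0.272,0.126,0],"turn":0,"hand":1},{"slide":[0.34,0.158,0],"turn":0,"hand":1},{"slide":[0.408,0.189,0],"turn":0,"hand":1},{"slide":[0.46,0.213,0],"turn":0,"hand":1},{"slide":[0.49,0.227,0],"turn":0,"hand":1},{"slide":[0.5,0.232,0],"turn":0,"hand":1},{"slide":[0.5,0.232,0],"turn":0,"hand":1}]'
python3 - <<'E'
from h import *
qs=['tube1','case1','tray_post','tray_floor']
p,im=shot('side'); find('side',p,qs,mn=.4)
E
```

```text
time_s: 61.75
eef_pos: [0.4346, 0.2766, 0.039]
tool_rot: [0.679, -3.067, -0.001]
wrist_force: [-3.7, 6.9, 2.3]
width: 0.163
gripper_force: 15.0
side tube1 pinpoint 0.75 [0.59  0.329 0.091]
side case1 pinpoint 0.63 [0.589 0.218 0.013]
side case1 pinpoint 0.61 [0.651 0.245 0.011]
side tray_post pinpoint 0.59 [0.432 0.27  0.051]
side tray_floor pinpoint 0.72 [0.577 0.342 0.012]
```

```bash

python3 -m inch '[{"slide":[0.034,0.016,0],"turn":0,"hand":1},{"slide":[0.079,0.037,0],"turn":0,"hand":1},{"slide":[0.136,0.063,0],"turn":0,"hand":1},{"slide":[0.204,0.095,0],"turn":0,"hand":1},{"slide":[0.272,0.126,0],"turn":0,"hand":1},{"slide":[0.34,0.158,0],"turn":0,"hand":1},{"slide":[0.408,0.189,0],"turn":0,"hand":1},{"slide":[0.476,0.221,0],"turn":0,"hand":1},{"slide":[0.544,0.253,0],"turn":0,"hand":1},{"slide":[0.612,0.284,0],"turn":0,"hand":1},{"slide":[0.68,0.316,0],"turn":0,"hand":1},{"slide":[0.748,0.347,0],"turn":0,"hand":1},{"slide":[0.816,0.379,0],"turn":0,"hand":1},{"slide":[0.86,0.399,0],"turn":0,"hand":1},{"slide":[0.884,0.41,0],"turn":0,"hand":1},{"slide":[0.884,0.41,0],"turn":0,"hand":1}]'
python3 -m inch '[{"slide":[0.034,0.016,0],"turn":0,"hand":1},{"slide":[0.079,0.037,0],"turn":0,"hand":1},{"slide":[0.136,0.063,0],"turn":0,"hand":1},{"slide":[0.204,0.095,0],"turn":0,"hand":1},{"slide":[0.272,0.126,0],"turn":0,"hand":1},{"slide":[0.34,0.158,0],"turn":0,"hand":1},{"slide":[0.374,0.174,0],"turn":0,"hand":1},{"slide":[0.4,0.185,0],"turn":0,"hand":1},{"slide":[0.41,0.19,0],"turn":0,"hand":1},{"slide":[0.41,0.19,0],"turn":0,"hand":1}]'
python3 - <<'E'
from h import *
qs=['tube1','case1','tray_post','tray_floor','cabinet']
p,im=shot('side'); find('side',p,qs,mn=.4)
E
```

```text
time_s: 63.33
eef_pos: [0.5055, 0.3097, 0.039]
tool_rot: [-0.679, 3.067, 0.002]
wrist_force: [-1.3, 7.1, 0.7]
width: 0.166
gripper_force: 15.0
time_s: 64.17
eef_pos: [0.5379, 0.3248, 0.039]
tool_rot: [0.679, -3.067, -0.002]
wrist_force: [-2.8, 6.2, 2.5]
width: 0.165
gripper_force: 15.0
side tube1 pinpoint 0.83 [0.694 0.376 0.09 ]
side tube1 pinpoint 0.71 [0.625 0.511 0.089]
side tube1 pinpoint 0.59 [0.656 0.439 0.088]
side case1 pinpoint 0.65 [ 0.317 -0.19   0.002]
side case1 pinpoint 0.51 [0.693 0.264 0.015]
side case1 pinpoint 0.5 [ 0.249  0.261 -0.001]
side case1 pinpoint 0.45 [0.753 0.292 0.012]
side tray_post pinpoint 0.67 [0.535 0.321 0.051]
side tray_post pinpoint 0.42 [ 0.295 -0.326  0.017]
side tray_floor pinpoint 0.64 [0.679 0.391 0.012]
side cabinet pinpoint 0.71 [0.703 0.4   0.003]
```

```bash

python3 -m inch '[{"slide":[0.02,0.01,0],"turn":0,"hand":1},{"slide":[0.045,0.021,0],"turn":0,"hand":1},{"slide":[0.07,0.032,0],"turn":0,"hand":1},{"slide":[0.09,0.042,0],"turn":0,"hand":1},{"slide":[0.1,0.046,0],"turn":0,"hand":1}]'
python3 -m inch '[{"slide":[0.01,0.005,0],"turn":0,"hand":1},{"slide":[0.022,0.01,0],"turn":0,"hand":1},{"slide":[0.034,0.016,0],"turn":0,"hand":1},{"slide":[0.034,0.016,0],"turn":0,"hand":1}]'
python3 -m inch '[{"slide":[0.01,0.005,0],"turn":0,"hand":1},{"slide":[0.022,0.01,0],"turn":0,"hand":1},{"slide":[0.022,0.01,0],"turn":0,"hand":1}]'
```

```text
time_s: 64.88
eef_pos: [0.5457, 0.3284, 0.039]
tool_rot: [0.679, -3.067, -0.002]
wrist_force: [-4.5, 5.2, 3.4]
width: 0.165
gripper_force: 15.0
time_s: 65.22
eef_pos: [0.547, 0.329, 0.0389]
tool_rot: [0.678, -3.063, -0.0]
wrist_force: [-10.9, 2.0, 8.2]
width: 0.164
gripper_force: 15.0
time_s: 65.47
eef_pos: [0.5478, 0.3294, 0.0387]
tool_rot: [0.678, -3.061, 0.001]
wrist_force: [-14.2, -0.4, 10.1]
width: 0.166
gripper_force: 15.0
```

Force is rising against the shut stop, so I'll release and back off.

```bash

python3 -m inch '[{"slide":[0.006,0.003,0],"turn":0,"hand":1},{"slide":[0.006,0.003,0],"turn":0,"hand":0.5},{"slide":[0.006,0.003,0],"turn":0,"hand":0},{"slide":[0.006,0.003,0],"turn":0,"hand":-0.3},{"slide":[0.006,0.003,0],"turn":0,"hand":-0.3},{"slide":[0.006,0.003,0],"turn":0,"hand":-0.3}]'
python3 -m inch '[{"slide":[0,0,0.3],"turn":0,"hand":-0.3},{"slide":[0,0,0.6],"turn":0,"hand":-0.3},{"slide":[-0.2,-0.1,0.9],"turn":0,"hand":-0.3},{"slide":[-0.6,-0.3,1],"turn":0,"hand":-0.3}]'
python3 -m inch '[{"slide":[-0.4,-0.2,0.4],"turn":0,"hand":-0.3},{"slide":[-0.8,-0.4,0.9],"turn":0,"hand":-0.3},{"slide":[-0.8,-0.4,0.9],"turn":0,"hand":-0.3}]'
python3 - <<'E'
from h import *
qs=['tube1','case1','tray_post','tray_floor','cabinet','dish','torch','slidebox','stain','pot','brush']
p,im=shot('side'); find('side',p,qs,mn=.5)
cv2.imwrite('pics/s10.png',cv2.resize(im[60:220,170:370,::-1],None,fx=4,fy=3.75))
p,im=shot('scene'); find('scene',p,qs[:5],mn=.5)
E
```

```text
time_s: 65.97
eef_pos: [0.5514, 0.3299, 0.0388]
tool_rot: [-0.679, 3.067, 0.0]
wrist_force: [0.0, -0.2, -0.3]
width: 0.456
gripper_force: 0.0
time_s: 66.3
eef_pos: [0.5061, 0.3069, 0.1216]
tool_rot: [-0.677, 3.061, 0.002]
wrist_force: [-1.2, 0.3, -0.3]
width: 0.644
gripper_force: 0.0
time_s: 66.55
eef_pos: [0.4372, 0.2729, 0.1937]
tool_rot: [-0.678, 3.066, 0.001]
wrist_force: [0.7, 0.9, -0.2]
width: 0.651
gripper_force: 0.0
side tube1 pinpoint 0.85 [0.704 0.377 0.089]
side tube1 pinpoint 0.73 [0.666 0.444 0.09 ]
side case1 pinpoint 0.75 [0.702 0.267 0.013]
side case1 pinpoint 0.61 [0.761 0.296 0.016]
side tray_post pinpoint 0.87 [0.546 0.324 0.052]
side tray_floor pinpoint 0.9 [0.689 0.393 0.014]
side cabinet pinpoint 0.68 [0.703 0.401 0.001]
side dish pinpoint 0.84 [ 0.382  0.07  -0.003]
side torch pinpoint 0.81 [ 0.297 -0.325  0.016]
side slidebox pinpoint 0.76 [ 0.745 -0.108 -0.002]
side slidebox pinpoint 0.65 [ 0.752  0.023 -0.001]
side stain pinpoint 0.83 [ 0.317 -0.19   0.002]
side stain pinpoint 0.72 [0.665 0.442 0.086]
side pot pinpoint 0.78 [ 0.663 -0.433 -0.002]
side brush pinpoint 0.64 [ 0.248  0.26  -0.004]
```

View pics/s10.png

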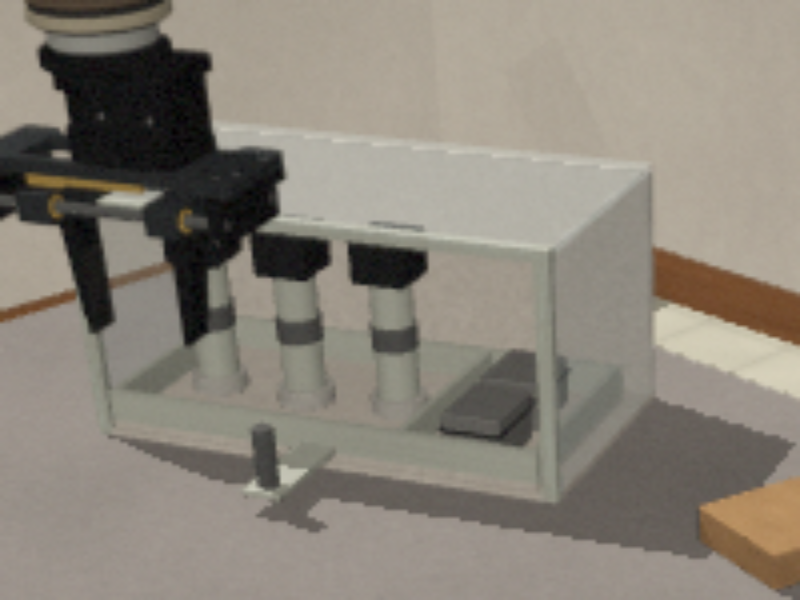

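The tray is shut flush with three tubes standing at (215,340), (302,345) and (395,350). Both cases lie flat in the narrow bay, and the other things are where they were.

```bash
python3 -c "
from station import ctrl; print(ctrl.sign_off())"
```

```text
the job is handed in; nothing more can be done
None
```

The job is handed in: all three tubes stand upright in the wide bay, both lens cases lie flat in the narrow bay, the tray is pushed shut against its stop, and the dish, torch, boxes, jar, cup and brush are where they started.

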